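# Rack two LED plates and shut the hold-down flap

## Task

Take the two LED plates out of their leaning stands and stand each on its long edge in the slotted rack, fully down on the slot's floor: the long plate in the rear, longer slot and the short plate in the front, shorter slot. Once both stand there, swing the rack's hold-down flap over and fully shut above them, let go of everything, and leave the things lying around on the table where they are.

Things in the scene. Friction and masses are not known exactly. Their poses are not given: they have to be found in the camera images.
- long_plate: LED plate, bare aluminium, 3 x 6 flat white lenses, 150 x 80 x 10 mm, 0.25 kg. Origin at its centre; x along the 80 mm side, y along the 150 mm side, z through the 10 mm towards the lens face. At the start it leans in a stand with +x pointing down the slope and z up and away from the robot. Pinch its thickness at the middle of the top long edge, with the tool in the plate's plane.
- short_plate: LED plate, bare aluminium, 3 x 4 flat white lenses, 110 x 80 x 10 mm, 0.18 kg. Origin at its centre; x along the 80 mm side, y along the 110 mm side, z through the 10 mm towards the lens face. At the start it leans in a stand with +x pointing down the slope and z up and away from the robot. Pinch its thickness at the middle of the top long edge, with the tool in the plate's plane.
- rack: fixed slotted rack: plywood base 130 (x) x 226 (y) x 8 mm, two aluminium channels along y, a hinged hold-down flap at its +y end (robot's left) on posts at x +-56, y 106, up to z 107 mm. Origin on the table, midway between the slots, x away from the robot. A plate home in its slot stands on a long edge: centre 48, top 88 mm above the origin; it may lean 7 degrees.
- rear_slot (a point): middle of the floor of the rear slot (farther from the robot), for the long plate: at x +35, y 0, z 8 mm of the rack, axes as the rack's. 162 mm long (y), 13.5 mm wide (x); its mouth flares from 19 mm above this floor to about 26 mm wide at 30 mm above; ends closed up to 24 mm above.
- front_slot (a point): middle of the floor of the front slot (nearer the robot), for the short plate: at x -35, y 0, z 8 mm of the rack. 122 mm long (y); otherwise like the rear slot.
- flap (a joint): aluminium hold-down flap, 6 mm thick. 0 = shut: level, reaching 99 mm from its hinge to the rack's -y, 5 mm above the tops of seated plates. Grows as it rises (1.57 upright, stop at 2.2); starts at 1.7 to 1.9. Stiff hinge (0.8 N at the panel): stays where left. To shut it, push the outer (+y) face of its panel towards -y, then down.
- flap_hinge (a point): middle of the flap's hinge axis, at x 0, y 106, z 97 mm of the rack; the axis runs along the rack's x. Two 12 mm arms at x +-42 mm carry the flap's cross panel, 96 mm wide, 53 to 99 mm from the hinge; between the arms it is open.
- stand_a: one of two identical fixed steel stands, base 110 (x) x 112 (y) x 8 mm. Two ribs 43 mm to either side of its middle hold a plate (either one) whose plane is 30 degrees from vertical, top towards the robot (-x), the space between the ribs being free. Origin on the table; the plate's centre is at x 14, z 55 mm, its top edge at x -6, z 90 mm.
- stand_b: the other stand, the same
- roll: black tape roll, 64 x 62 x 19 mm, lying on the table: bystander, origin centre of the underside
- snips: blue-handled nippers, 158 x 62 x 12 mm, lying on the table: bystander
- spool: solder spool, 55 x 78 x 36 mm, on the table: bystander
There are look-alikes about, which are no part of the job. Leave any yellow look-alike of the short_plate alone.

How it is judged:
On the way:
1. both plates stand in their slots while the flap is still up (x of long_plate in the frame of rack between 0.023 and 0.047 m and y of long_plate in the frame of rack between -0.012 and 0.012 m and z of long_plate in the frame of rack between 0.043 and 0.053 m and angle between the z axis of each of long_plate, short_plate and the x axis of rack, either way round below 0.2 rad and x of short_plate in the frame of rack between -0.047 and -0.023 m and y of short_plate in the frame of rack between -0.012 and 0.012 m and z of short_plate in the frame of rack between 0.043 and 0.053 m and value of joint flap above 0.6 rad), for 0.2 s.
At the end, for the whole second after the job is handed in: Long plate in the rear slot, short plate in the front slot, each centre within 12 mm of the slot's middle along and across and within 5 mm of its fully-down height (48 mm), within 0.2 rad of parallel to the slot; flap within 0.08 rad of shut; plates at rest (x of long_plate in the frame of rack between 0.023 and 0.047 m and y of long_plate in the frame of rack between -0.012 and 0.012 m and z of long_plate in the frame of rack between 0.043 and 0.053 m and angle between the z axis of each of long_plate, short_plate and the x axis of rack, either way round below 0.2 rad and x of short_plate in the frame of rack between -0.047 and -0.023 m and y of short_plate in the frame of rack between -0.012 and 0.012 m and z of short_plate in the frame of rack between 0.043 and 0.053 m and value of joint flap below 0.08 rad and linear speed of each of long_plate, short_plate below 0.02 m/s); the robot touches nothing.
It fails at once if a loose bystander is moved more than 30 mm (distance of any of roll, snips, spool from where it was at the start of the episode above 0.03 m).
It also fails if it takes over 72 s, if anything falls off the work surface, if the arm or the gripper's body presses on something with over 40 N, if the wrist force passes 120 N, or if a joint passes its speed limit or range.

## Robot

A 7-joint arm with a two-finger parallel gripper is mounted at the origin on a cart in front of the work surface, level with it; the furniture and walls round the work are solid. World frame = base frame: x ahead of the robot, y to its left, z up, the work surface at z = 0. Lengths are in m, angles in rad, forces in N, time in s.
With the tool pointing down it reaches from about 0.4 to 0.925 m from the base axis. Payload 5.6 kg.
Tool frame: the origin (TCP) lies on the centre line of the jaws, within the pads' length; the fingertips stand 8 mm ahead of it and the grasp point (between the pads) lies 11 mm behind it; z points along the fingers, y is the direction in which the jaws open and shut (so a half turn about z gives the same grasp; the last joint's range is limited). The gripper opens to 85 mm and grips with 20 to 120 N. Pads are 22 mm wide; open, the fingers measure 114 mm over their backs; the gripper's body (76 mm by 85 mm) begins 54 mm behind the grasp point. The pads swing forward as they close: fully open they stand 13 mm farther back than shut.
Start: joints at [1.114, 0.468, -0.012, 1.603, 0.006, 1.071, -0.056], TCP at [0.261, -0.595, 0.239] pointing down, gripper open.
Joint ranges: [-2.53, 2.53], [-0.31, 2.02], [-1.57, 1.55], [0.28, 2.44], [-1.29, 4.43], [0.15, 1.84], [-2.92, 2.92]. Speed limits (rad/s): [2.57, 2.57, 3.14, 3.14, 3.14, 3.14, 3.14].

## Interface

Orientations are given as [roll, pitch, yaw] about the fixed x, y, z axes, in that order (R = Rz(yaw) Ry(pitch) Rx(roll)).
In Python, from plant import manip, imaging gives the robot as it stands. The module is installed in compiled form; this text tells all that it offers.
- The arm moves only by the shell command python3 -m inch 'ROWS' [FORCE]. ROWS is text: rows parted by semicolons, each of 5 numbers parted by spaces: the finger opening in m, from 0 to 0.0854, then the shift along the world's x, y, z in m, then the turn about the world's z in rad. A call has 1 to 12 rows; each row shifts and turns the commanded pose from where the row before left it; what a row does not reach is not made up. A row lasts 1/10 s, in which the tool goes at most 50 mm and 8.59 degrees, less where a joint would pass 70% of its speed; a pose out of reach is approached as far as the arm can. A call with a gripper value outside its range is refused whole. The fingers move at their own pace and stop on an object; FORCE is the grip in N (left out, the last holds). Time passes only in rows, so rows that do not move let the fingers close. It gives the time, the measured TCP pose, the force and the opening at its end, in the units of the state.
- manip.observe(): the state, without advancing time (a new reading comes with each control period).
- imaging.snapshot(name): name is "scene" or "side" or "wrist"; returns the picture (420x560x3 uint8, red, green, blue); there is no depth.
- imaging.camera_model(name): a dict with "fx", "fy", "cx", "cy" (pixels), "distortion" ([k1, k2, p1, p2, k3] as OpenCV has them; the pictures are not rectified), "rvec" (rotation vector, rad) and "tvec" (3), from world to camera coordinates, as OpenCV has them; the wrist camera has in their place "T_tool_cam" (4x4, takes a point from camera to tool coordinates, whose origin is the TCP and whose axes are the flange's). Camera axes: x right, y down, z forward; pixel columns grow to the right and rows downward; lengths in m; the calibration is good to about 2 mm. A picture is of the moment at which its call begins: read the wrist's pose just before it. camera_model takes no time and is no camera call.
- manip.finish_job(): hands the job in, once; it reports no verdict.
The state is a dict: "t": time; "q": joint angles; "dq": joint speeds; "tau": joint torques, N m; "tool_pos": TCP position; "tool_rot": TCP orientation; "wrist_force": force on the tool from outside, world axes, zero at the start; "ft_torque": the same for the moment, N m; "width": opening from 0.0 (shut) to 1.0 (fully open).
Only numpy, scipy, OpenCV 4.12 (cv2) and the standard library are available. Lean on these libraries where they do the work, as an engineer would, in place of code of your own. Each camera call takes 0.05 s, during which the arm holds its last target.

## Working session

There is one attempt and no reset: what is moved stays moved. The work goes in short steps, Python scripts to look and compute and a shell command to move; the robot and the scene stay as the last step left them, time stands still between calls to the robot, and variables do not carry over. Pictures are saved under pics/ and viewed, and the job is handed in when it is done.

```bash
mkdir -p pics; ls
python3 - <<'E'
from plant import manip, imaging
import cv2
s=manip.observe(); print(s)
for n in ["scene","side","wrist"]:
    im=imaging.snapshot(n); cv2.imwrite(f"pics/{n}0.png",im[:,:,::-1]); print(n,imaging.camera_model(n))
E
```

```text
pics
{'t': 0.0, 'q': array([ 1.11399316,  0.46839848, -0.01161304,  1.60363467,  0.00599967,
        1.07140879, -0.05628711]), 'dq': array([-6.33803249e-04, -6.31358590e-05, -1.69347521e-04, -4.23635541e-04,
        4.58928564e-04,  3.28578074e-04, -9.29545455e-04]), 'tau': array([ 8.59226384e-04, -5.32376361e+01,  2.25172460e-02, -2.51297897e+01,
        1.15131019e-02,  7.79109512e-03, -1.31692528e-05]), 'tool_pos': array([ 0.26108218, -0.59465678,  0.23831993]), 'tool_rot': array([-3.13978200e+00,  1.21084639e-04,  4.13761215e-01]), 'wrist_force': array([-0.51156027, -0.42800316, -0.27353488]), 'ft_torque': array([-0.02534926, -0.01936769,  0.02412084]), 'width': 0.9984348011305335}
scene {'fx': 480.73832349022416, 'fy': 480.73832349022416, 'cx': 277.41064406063106, 'cy': 212.20575678033495, 'distortion': array([-0.16063119,  0.        ,  0.        ,  0.        ,  0.        ]), 'rvec': array([ 0.78311099, -2.63042297,  1.02199807]), 'tvec': array([0.32694846, 0.36905039, 1.10270551])}
side {'fx': 422.5095460545982, 'fy': 422.5095460545982, 'cx': 273.9783838272621, 'cy': 208.9527753806803, 'distortion': array([-0.05233399,  0.        ,  0.        ,  0.        ,  0.        ]), 'rvec': array([ 2.22436954,  1.5354547 , -0.37981258]), 'tvec': array([-0.04875981, -0.44726626,  1.79386335])}
wrist {'fx': 295.9560898073486, 'fy': 295.9560898073486, 'cx': 281.13385990654245, 'cy': 208.15447148523583, 'distortion': array([-0.05420685,  0.        ,  0.        ,  0.        ,  0.        ]), 'T_tool_cam': array([[ 4.95796052e-04, -9.47877422e-01, -3.18634818e-01,
         8.08184945e-02],
       [ 9.99998716e-01,  9.55544922e-04, -1.28656386e-03,
         2.04304061e-05],
       [ 1.52397472e-03, -3.18633771e-01,  9.47876678e-01,
        -1.34646850e-01],
       [ 0.00000000e+00,  0.00000000e+00,  0.00000000e+00,
         1.00000000e+00]])}
```

View pics/scene0.png

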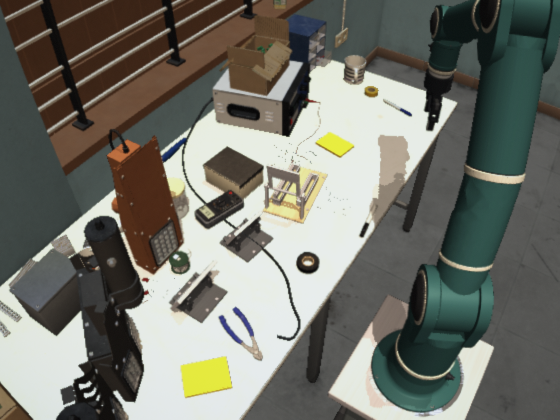

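View pics/side0.png

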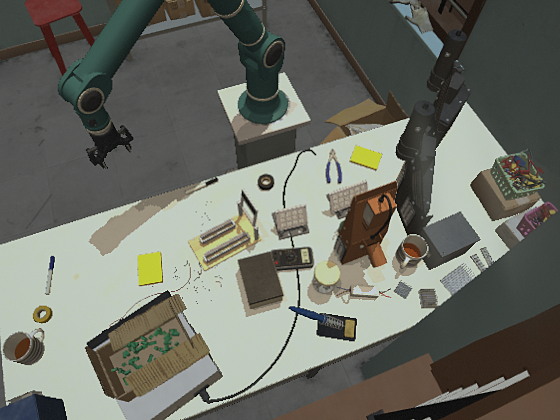

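View pics/wrist0.png

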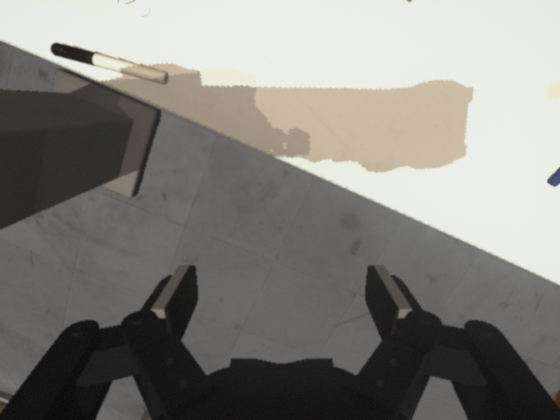

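```bash
cat > h.py <<'E'
import numpy as np, cv2
from plant import manip, imaging
from scipy.spatial.transform import Rotation as Ro
def T_wc(name, st=None):
    m=imaging.camera_model(name)
    if name=="wrist":
        Tt=np.eye(4); Tt[:3,:3]=Ro.from_euler('xyz',st["tool_rot"]).as_matrix(); Tt[:3,3]=st["tool_pos"]
        W=Tt@m["T_tool_cam"]; W=np.linalg.inv(W)
    else:
        W=np.eye(4); W[:3,:3]=cv2.Rodrigues(m["rvec"])[0]; W[:3,3]=m["tvec"]
    K=np.array([[m["fx"],0,m["cx"]],[0,m["fy"],m["cy"]],[0,0,1]])
    return W,K,m["distortion"]
def ray(name,px,st=None):
    W,K,d=T_wc(name,st)
    u=cv2.undistortPoints(np.array(px,float).reshape(-1,1,2),K,d).reshape(-1,2)
    D=np.c_[u,np.ones(len(u))]@W[:3,:3]
    return -W[:3,:3].T@W[:3,3],D
def onz(name,px,z,st=None):
    c,D=ray(name,px,st); z=np.broadcast_to(z,len(D))
    return c+D*((z-c[2])/D[:,2])[:,None]
def proj(name,P,st=None):
    W,K,d=T_wc(name,st)
    return cv2.projectPoints(np.array(P,float).reshape(-1,1,3),cv2.Rodrigues(W[:3,:3])[0],W[:3,3],K,d)[0].reshape(-1,2)
def tri(obs):
    A=np.zeros((3,3));b=np.zeros(3)
    for n,p,st in obs:
        c,D=ray(n,[p],st); d=D[0]/np.linalg.norm(D[0]); M=np.eye(3)-np.outer(d,d); A+=M;b+=M@c
    return np.linalg.solve(A,b)
def crop(src,dst,x0,y0,x1,y1):
    im=cv2.imread(src)[y0:y1,x0:x1]; k=min(800/(x1-x0),600/(y1-y0))
    cv2.imwrite(dst,cv2.resize(im,None,fx=k,fy=k,interpolation=cv2.INTER_CUBIC)); print(dst,"scale",k)
E
python3 - <<'E'
from h import *
crop("pics/scene0.png","pics/sc_a.png",150,150,350,300)
crop("pics/side0.png","pics/si_a.png",180,145,380,295)
print(onz("scene",[[295,195],[247,238],[198,300],[307,262],[240,335],[180,263]],0))
print(onz("side",[[228,240],[291,220],[347,200],[265,182],[334,165],[327,275]],0))
E
```

```text
pics/sc_a.png scale 4.0
pics/si_a.png scale 4.0
[[ 0.54309843 -0.33121125  0.        ]
 [ 0.56715335 -0.10939621  0.        ]
 [ 0.5522512   0.13028279  0.        ]
 [ 0.37902568 -0.12980411  0.        ]
 [ 0.40145154  0.15174791  0.        ]
 [ 0.67031757  0.06507314  0.        ]]
[[ 0.55180765 -0.33216199  0.        ]
 [ 0.55677399 -0.09421941  0.        ]
 [ 0.5529571   0.13257042  0.        ]
 [ 0.37148125 -0.12610439  0.        ]
 [ 0.39270635  0.15320939  0.        ]
 [ 0.79434791 -0.05812834  0.        ]]
```

View pics/sc_a.png

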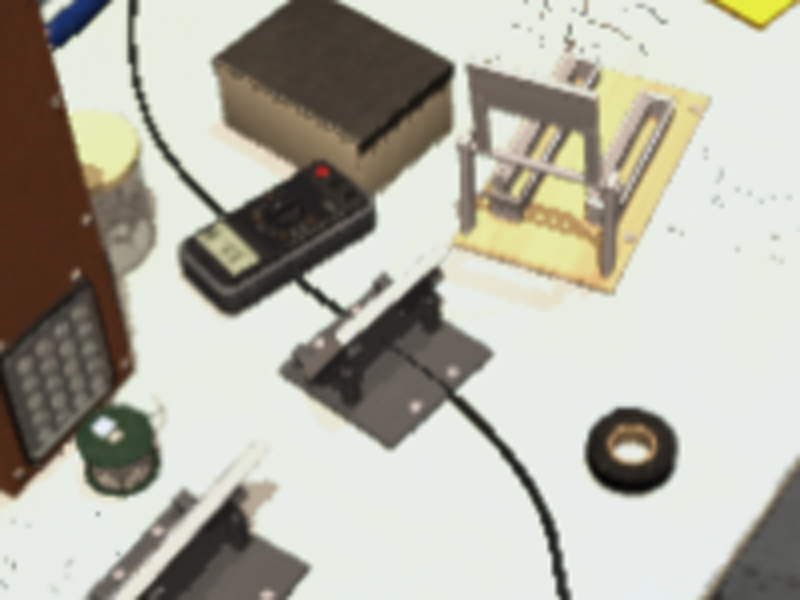

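View pics/si_a.png

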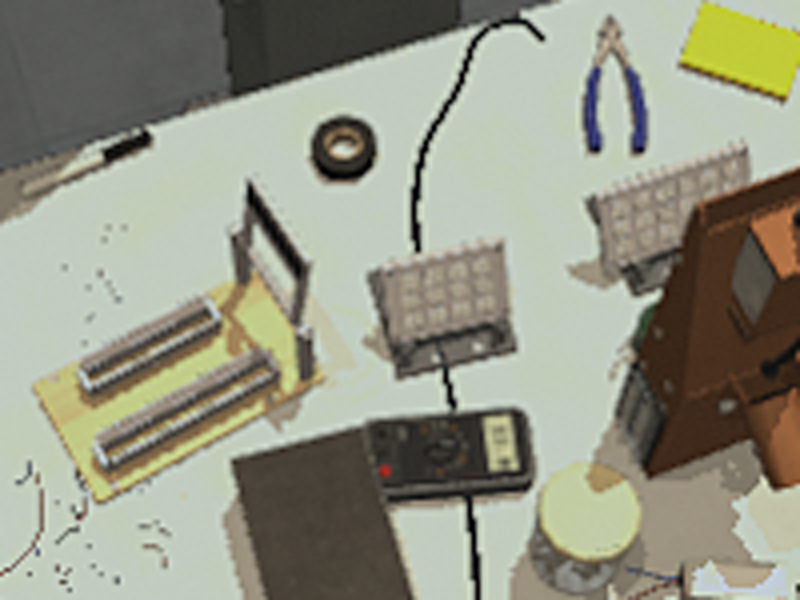

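Run:
```python
from h import *
print(onz("side",[[188.7,241],[205,270],[261,239.5]],0.008))
print(onz("scene",[[327,174.5],[302.5,223],[264,210]],0.008))
# plates top edges from side crops
f=lambda x,y:(180+x/4,145+y/4)
g=lambda x,y:(150+x/4,150+y/4)
print(onz("side",[f(372,272),f(502,240),f(587,200),f(747,145)],0.09))
print(onz("scene",[g(320,345),g(440,250),g(265,445)],0.09))
# target views: rack approx, stands
```

```text
[[ 0.51058206 -0.46300279  0.008     ]
 [ 0.63403096 -0.44002728  0.008     ]
 [ 0.59452954 -0.22352262  0.008     ]]
[[ 0.50157146 -0.45938068  0.008     ]
 [ 0.46009185 -0.23881118  0.008     ]
 [ 0.58364962 -0.22031053  0.008     ]]
[[ 0.55132004 -0.16250402  0.09      ]
 [ 0.56165976 -0.04642041  0.09      ]
 [ 0.55101044  0.03890781  0.09      ]
 [ 0.54944508  0.19675951  0.09      ]]
[[ 0.56096955 -0.03201422  0.09      ]
 [ 0.54291575 -0.14499491  0.09      ]
 [ 0.54067025  0.05276049  0.09      ]]
```

```bash
python3 -m inch '0.085 0 0 0.04 0.05;0.085 0.025 0.025 0.03 0.09;0.085 0.025 0.025 0.02 0.09;0.085 0.03 0.03 0 0.09;0.085 0.03 0.03 0 0.09;0.085 0.03 0.03 0 0.09;0.085 0.03 0.03 0 0.09;0.085 0.03 0.03 0 0.09;0.085 0.03 0.03 0 0.09;0.085 0.03 0.03 0 0.09;0.085 0.025 0.025 0 0.09;0.085 0.01 0.01 0 0.0'
python3 - <<'E'
from h import *
s=manip.observe(); print(s["tool_pos"],s["tool_rot"],s["q"])
im=imaging.snapshot("wrist"); cv2.imwrite("pics/w1.png",im[:,:,::-1])
E
```

```text
t: 1.35
tool_pos: [0.5588, -0.2959, 0.329]
tool_rot: [3.141, -0.002, 1.37]
wrist_force: [0.7, -0.2, 0.4]
width: 0.995
[ 0.55880443 -0.29590813  0.32897302] [ 3.14129264e+00 -2.39254823e-03  1.37042076e+00] [ 0.68576541  0.39420111 -0.33987914  1.52738004  0.1330955   1.2432918
  0.12676242]
```

View pics/w1.png

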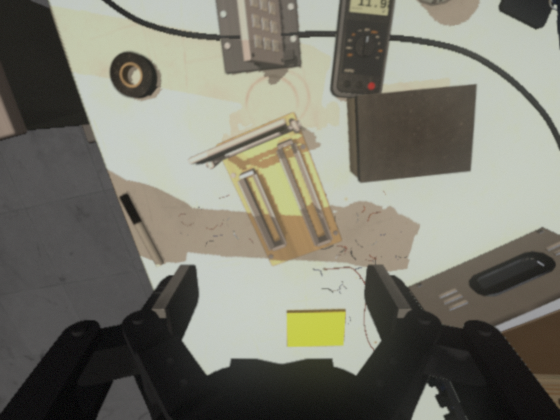

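Run:
```python
from h import *
crop("pics/w1.png","pics/w1a.png",180,100,360,280)
crop("pics/w1.png","pics/w1b.png",200,0,320,90)
```

```text
pics/w1a.png scale 3.3333333333333335
pics/w1b.png scale 6.666666666666667
```

View pics/w1a.png

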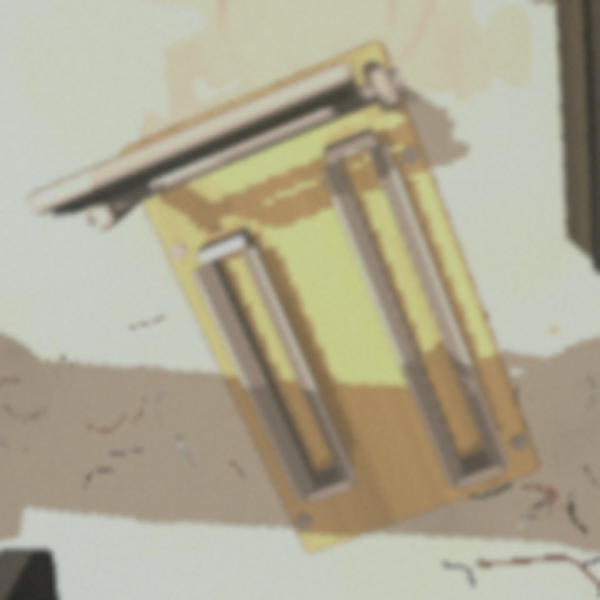

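View pics/w1b.png

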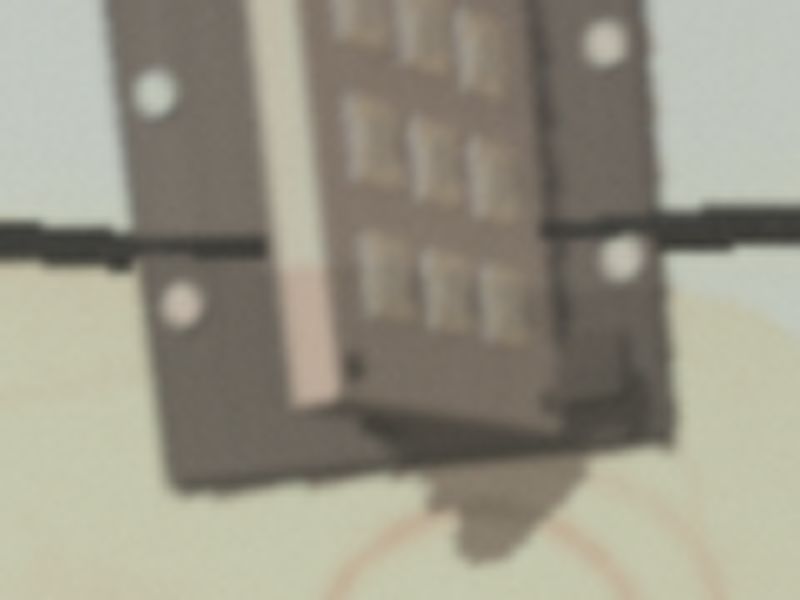

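```bash
cat > rackfit.py <<'E'
from h import *
st=dict(tool_pos=np.array([0.55880443,-0.29590813,0.32897302]),tool_rot=[3.14129264,-2.39254823e-03,1.37042076])
f=lambda a:[(180+x/3.3333,100+y/3.3333) for x,y in a]
P=onz("wrist",f([(308,553),(540,465),(383,40)]),0.008,st); print("corners",P.round(4))
print(np.linalg.norm(P[0]-P[1]),np.linalg.norm(P[1]-P[2]))
c=(P[0]+P[2])/2; print("centre",c, "yaw", np.arctan2(P[1,1]-P[0,1],P[1,0]-P[0,0]), np.arctan2(-(P[2,0]-P[1,0]),P[2,1]-P[1,1]))
S=onz("wrist",f([(303,521),(518,442),(180,250),(408,155)]),0.008,st); print("screws",S.round(4),S.mean(0))
E
python3 rackfit.py
```

```text
corners [[ 0.5077 -0.4653  0.008 ]
 [ 0.6331 -0.4395  0.008 ]
 [ 0.5931 -0.2224  0.008 ]]
0.12807207268978776 0.2208103264139123
centre [ 0.55037109 -0.34385302  0.008     ] yaw 0.20245829298574697 0.1824677867121563
screws [[ 0.509  -0.4465  0.008 ]
 [ 0.624  -0.4248  0.008 ]
 [ 0.482  -0.2963  0.008 ]
 [ 0.5949 -0.2742  0.008 ]] [ 0.5524771  -0.36044262  0.008     ]
```

```bash
cat >> h.py <<'E'
RC=np.array([0.550,-0.344,0]); RY=0.188
def rk(p,c=None,y=None):
    c=RC if c is None else c; y=RY if y is None else y
    R=np.array([[np.cos(y),-np.sin(y),0],[np.sin(y),np.cos(y),0],[0,0,1]])
    return np.array(p,float)@R.T+c
def slots():
    P=[]
    for x,h in((.035,.081),(-.035,.061)):
        for z,w in((.008,.00675),(.038,.013)):
            P+= [(x-w,-h,z),(x+w,-h,z),(x+w,h,z),(x-w,h,z)]
    P+=[(-.065,-.113,.008),(.065,-.113,.008),(.065,.113,.008),(-.065,.113,.008)]
    return np.array(P)
def overlay(src,dst,name,st,box,quads):
    x0,y0,x1,y1=box; crop(src,dst,*box); im=cv2.imread(dst); k=min(800/(x1-x0),600/(y1-y0))
    for i,q in enumerate(quads):
        p=((proj(name,q,st)-[x0,y0]+.5)*k).astype(int)
        cv2.polylines(im,[p],True,[(0,0,255),(0,255,0),(255,0,0),(255,0,255),(0,255,255)][i%5],1)
    cv2.imwrite(dst,im)
E
python3 - <<'E'
from h import *
st=dict(tool_pos=np.array([0.55880443,-0.29590813,0.32897302]),tool_rot=[3.14129264,-2.39254823e-03,1.37042076])
q=rk(slots()).reshape(-1,4,3)
overlay("pics/w1.png","pics/ov1.png","wrist",st,(180,100,360,280),q)
overlay("pics/side0.png","pics/ov2.png","side",None,(180,185,280,275),q)
E
```

```text
pics/ov1.png scale 3.3333333333333335
pics/ov2.png scale 6.666666666666667
```

View pics/ov1.png

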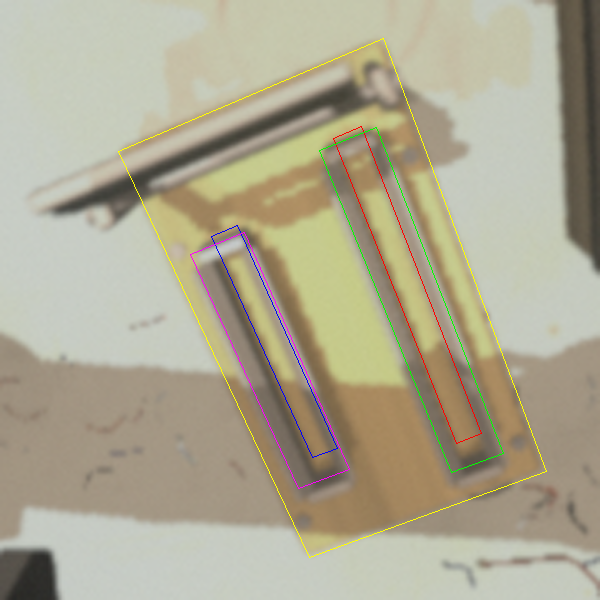

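View pics/ov2.png

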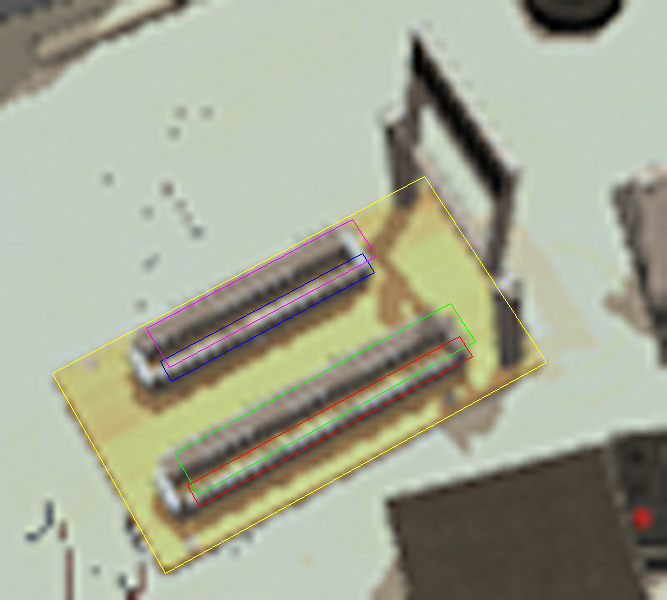

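```bash
python3 -m inch '0.085 -0.002 -0.03 -0.01 0.03;0.085 -0.002 -0.03 -0.03 0.03;0.085 0 -0.03 -0.03 0.03;0.085 0 -0.01 -0.03 0.03;0.085 0 0 -0.02 0.08;0.085 0 0 0 0;0.085 0 0 0 0'
python3 - <<'E'
from h import *
s=manip.observe(); print(repr(s["tool_pos"]),repr(s["tool_rot"]))
im=imaging.snapshot("wrist"); cv2.imwrite("pics/w2.png",im[:,:,::-1])
q=rk(slots()).reshape(-1,4,3)
import pickle; pickle.dump(s,open("s2.pkl","wb"))
overlay("pics/w2.png","pics/ov3.png","wrist",s,(140,60,460,300),q)
crop("pics/w2.png","pics/w2a.png",140,60,460,300)
E
```

```text
t: 2.1
tool_pos: [0.5515, -0.4012, 0.2095]
tool_rot: [-3.141, 0.0, 1.56]
wrist_force: [-0.0, -0.4, 1.5]
width: 0.994
array([ 0.55152719, -0.40120272,  0.20951005]) array([-3.14106976e+00,  1.78797604e-04,  1.55984071e+00])
pics/ov3.png scale 2.5
pics/w2a.png scale 2.5
```

View pics/ov3.png

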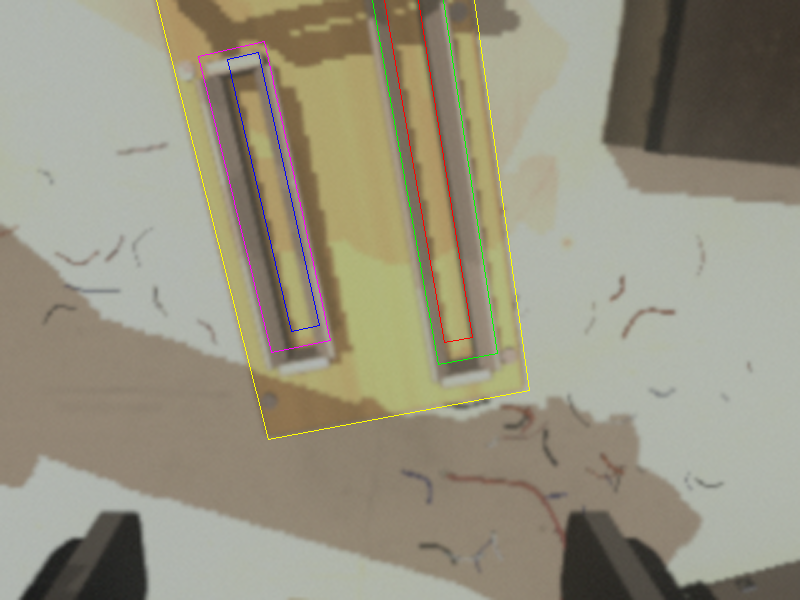

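View pics/w2a.png

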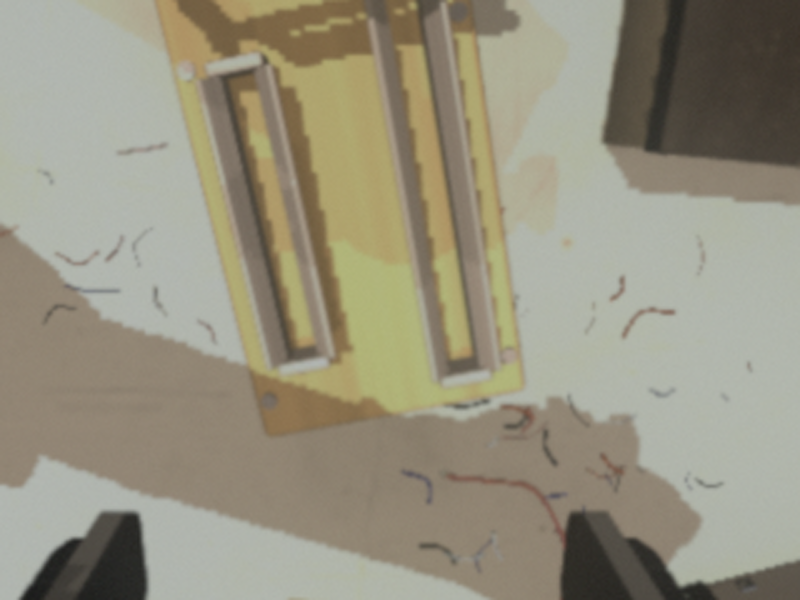

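Run:
```python
from h import *
import pickle; s=pickle.load(open("s2.pkl","rb"))
f=lambda a:[(140+x/2.5-.5+.2,60+y/2.5-.3) for x,y in a]
def inr(P): 
    d=P-RC; c,sn=np.cos(RY),np.sin(RY); return np.c_[d[:,0]*c+d[:,1]*sn,-d[:,0]*sn+d[:,1]*c,d[:,2]]
print("front ends", inr(onz("wrist",f([(303,361),(236,70)]),.032,s)).round(4))
print("rear -y end", inr(onz("wrist",f([(466,375)]),.032,s)).round(4))
print("left wall front", inr(onz("wrist",f([(204,85),(270,362)]),.038,s)).round(4))
print("right wall front", inr(onz("wrist",f([(272,68),(331,350)]),.038,s)).round(4))
print("rear left wall", inr(onz("wrist",f([(371,30),(437,375)]),.038,s)).round(4))
print("rear right wall", inr(onz("wrist",f([(446,20),(497,365)]),.038,s)).round(4))
print("base", inr(onz("wrist",f([(267,436),(522,386)]),.008,s)).round(4))
```

```text
front ends [[-0.0361 -0.0697  0.032 ]
 [-0.0358  0.0535  0.032 ]]
rear -y end [[ 0.0338 -0.0904  0.032 ]]
left wall front [[-0.0486  0.0501  0.038 ]
 [-0.0494 -0.0655  0.038 ]]
right wall front [[-0.0212  0.0508  0.038 ]
 [-0.0223 -0.0654  0.038 ]]
rear left wall [[ 0.019   0.0566  0.038 ]
 [ 0.0208 -0.0857  0.038 ]]
rear right wall [[ 0.0477  0.0546  0.038 ]
 [ 0.0472 -0.0863  0.038 ]]
base [[-0.0653 -0.1113  0.008 ]
 [ 0.0617 -0.11    0.008 ]]
```

Run:
```python
from h import *
st=dict(tool_pos=np.array([0.55880443,-0.29590813,0.32897302]),tool_rot=[3.14129264,-2.39254823e-03,1.37042076])
f=lambda a:[(180+x/3.3333-.4,100+y/3.3333-.4) for x,y in a]
def inr(P): 
    d=P-RC; c,sn=np.cos(RY),np.sin(RY); return np.c_[d[:,0]*c+d[:,1]*sn,-d[:,0]*sn+d[:,1]*c,d[:,2]]
print("post tops",inr(onz("wrist",f([(380,85),(100,215)]),.1,st)).round(4))
print("slot ends -y",inr(onz("wrist",f([(322,490),(477,475)]),.032,st)).round(4))
print("slot ends +y",inr(onz("wrist",f([(228,248),(353,142)]),.032,st)).round(4))
# flap panel outer top edge ends
print(inr(onz("wrist",f([(32,195),(348,68)]),.19,st)).round(4))
```

```text
post tops [[ 0.0546  0.1002  0.1   ]
 [-0.0588  0.0962  0.1   ]]
slot ends -y [[-0.039  -0.0687  0.032 ]
 [ 0.0329 -0.0896  0.032 ]]
slot ends +y [[-0.0323  0.0565  0.032 ]
 [ 0.0365  0.0785  0.032 ]]
[[-0.0477  0.1147  0.19  ]
 [ 0.0466  0.1127  0.19  ]]
```

```bash
python3 -m inch '0.085 0 0 0.04 0;0.085 0 0.01 0.03 0;0.085 0 0.04 0 0;0.085 0 0.045 0 0;0.085 0 0.045 0 0;0.085 0 0.045 0 0;0.085 0 0.045 0 0;0.085 0 0.045 0 0;0.085 0 0.04 -0.02 0;0.085 0 0.01 -0.01 0;0.085 0 0 0 0;0.085 0 0 0 0'
python3 - <<'E'
from h import *
s=manip.observe(); print(repr(s["tool_pos"]),repr(s["tool_rot"]))
im=imaging.snapshot("wrist"); cv2.imwrite("pics/w3.png",im[:,:,::-1])
import pickle; pickle.dump(s,open("s3.pkl","wb"))
E
```

```text
t: 3.35
tool_pos: [0.5529, -0.0766, 0.2505]
tool_rot: [3.14, 0.002, 1.562]
wrist_force: [0.1, -0.6, 1.6]
width: 0.999
array([ 0.55288978, -0.07662428,  0.25050293]) array([3.13984343e+00, 1.50029872e-03, 1.56190200e+00])
```

View pics/w3.png

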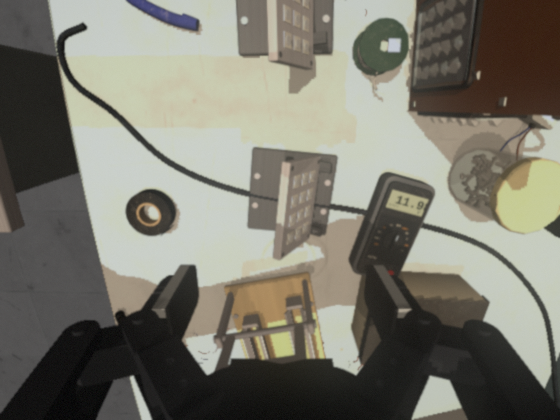

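Run:
```python
from h import *
crop("pics/w3.png","pics/w3a.png",240,140,350,265)
```

```text
pics/w3a.png scale 4.8
```

View pics/w3a.png

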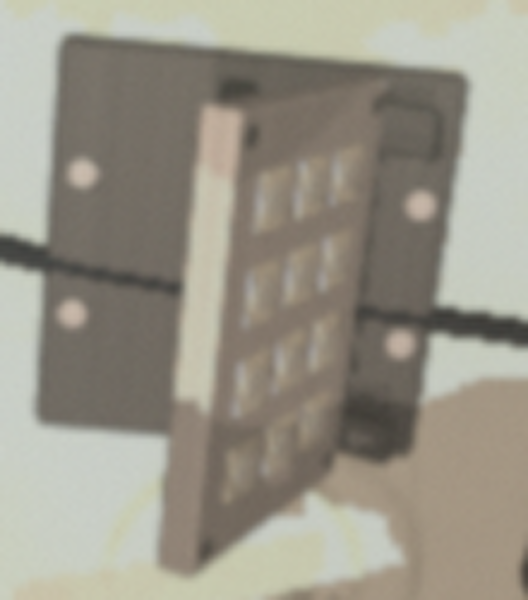

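Run:
```python
from h import *
import pickle; s=pickle.load(open("s3.pkl","rb"))
f=lambda a:[(240+x/4.8-.4,140+y/4.8-.4) for x,y in a]
A=onz("wrist",f([(243,108),(195,573)]),.0925,s);B=onz("wrist",f([(203,103),(161,566)]),.0875,s)
print(A,B,np.linalg.norm(A[0]-A[1]),np.linalg.norm(B[0]-B[1]))
for P in(A,B): print(np.arctan2(-(P[0]-P[1])[0],(P[0]-P[1])[1]))
print((A.sum(0)+B.sum(0))/4)
C=onz("wrist",f([(66,35),(466,75),(408,460),(38,420)]),.008,s); print(C.round(4),C.mean(0))
# long plate, coarse
from numpy import array
print(onz("wrist",[(269,60),(239,52),(331,55)],[.0925,.008,.008],s))
```

```text
[[ 0.56124005 -0.04515275  0.0925    ]
 [ 0.55030908 -0.15269042  0.0925    ]] [[ 0.55298878 -0.04488526  0.0875    ]
 [ 0.54231921 -0.15347532  0.0875    ]] 0.10809179114293764 0.10911297459366365
-0.10129989125835014
-0.0979411067131536
[ 0.55171428 -0.09905094  0.09      ]
[[ 0.5173 -0.04    0.008 ]
 [ 0.6229 -0.0512  0.008 ]
 [ 0.6117 -0.1622  0.008 ]
 [ 0.5052 -0.1487  0.008 ]] [ 0.56427103 -0.10052109  0.008     ]
[[0.54203902 0.04801191 0.0925    ]
 [0.50444558 0.06949578 0.008     ]
 [0.61111839 0.06547357 0.008     ]]
```

```bash
python3 -m inch '0.06 0.004 -0.013 -0.02 -0.05;0.06 0.003 -0.01 -0.03 -0.042;0.06 0 0 -0.03 0;0.06 0 0 -0.03 0;0.06 0 0 -0.02 0;0.06 0 0 -0.02 0;0.06 0 0 -0.015 0;0.06 0 0 -0.012 0;0.06 0 0 0 0;0.06 0 0 0 0'
python3 - <<'E'
from h import *
s=manip.observe(); print(repr(s["tool_pos"]),repr(s["tool_rot"]),s["wrist_force"])
im=imaging.snapshot("wrist"); cv2.imwrite("pics/w4.png",im[:,:,::-1])
im=imaging.snapshot("side"); cv2.imwrite("pics/s4.png",im[:,:,::-1])
crop("pics/s4.png","pics/s4a.png",240,150,340,250)
E
```

```text
t: 4.4
tool_pos: [0.5598, -0.0985, 0.0728]
tool_rot: [3.141, 0.0, 1.471]
wrist_force: [-0.6, -0.1, -0.5]
width: 0.703
array([ 0.55981753, -0.09847281,  0.07277262]) array([3.14075826e+00, 1.50037231e-04, 1.47127716e+00]) [-0.630658   -0.1165573  -0.49604373]
pics/s4a.png scale 6.0
```

View pics/w4.png

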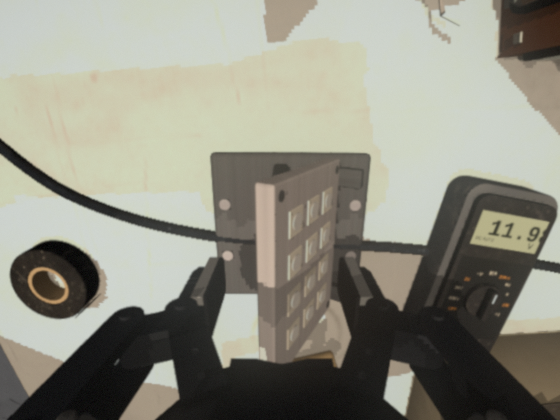

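View pics/s4a.png

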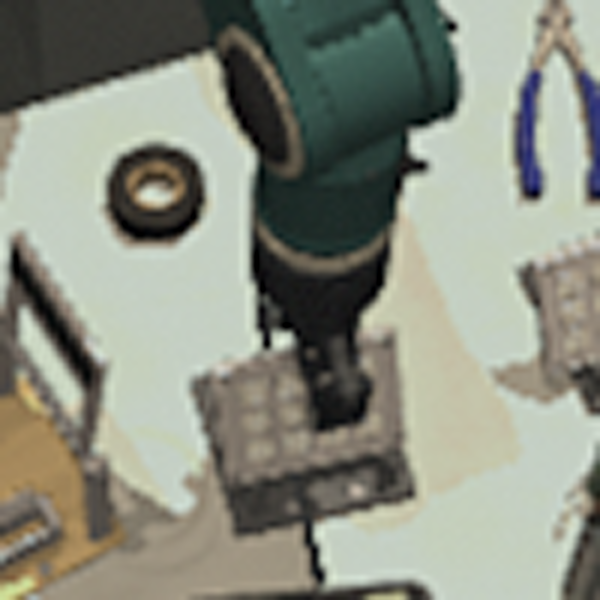

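Run:
```python
from h import *
c=np.array([.5517,-.099,.09]);ex=np.array([np.cos(-.1),np.sin(-.1),0]);ey=np.array([np.sin(.1),np.cos(.1),0])
sl=ex*.5+np.array([0,0,-.866])
P=[c-ey*.055,c+ey*.055,c+sl*.08-ey*.055,c+sl*.08+ey*.055,c, np.array([.5598,-.0985,.0648]), np.array([.5598,-.0985,.0648])+ex*.035]
print(((proj("side",P)-[240,150]+.5)*6).round())
```

```text
[[212. 369.]
 [396. 326.]
 [229. 483.]
 [408. 439.]
 [305. 347.]
 [309. 379.]
 [326. 431.]]
```

Run:
```python
from h import *
s=manip.observe()
print(onz("wrist",[(275.5,183),(257,185)],[.0925,.0875],s))
crop("pics/s4.png","pics/s4b.png",265,190,320,245)
```

```text
[[ 0.56213468 -0.04490888  0.0925    ]
 [ 0.55412821 -0.04619303  0.0875    ]]
pics/s4b.png scale 10.909090909090908
```

View pics/s4b.png

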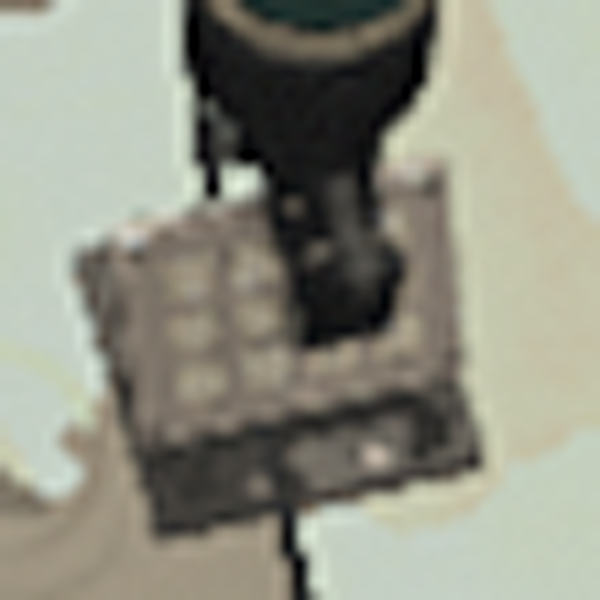

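Run:
```python
from h import *
s=manip.observe()
R=Ro.from_euler('xyz',s["tool_rot"]).as_matrix(); p=s["tool_pos"]
for z in(0.008,-.011,-.005,):
  Q=[p+R@np.array([x,y,z]) for x in(-.011,.011) for y in(-.03,.03)]
  print(z,proj("wrist",Q,s).round()); 
Q=[p+R@np.array([x,y,.003]) for x in(-.011,.011) for y in(.03,.045)]
print(((proj("side",Q)-[265,190]+.5)*10.9).round())
W,_,_=T_wc("side");print(-W[:3,:3].T@W[:3,3])
crop("pics/w4.png","pics/w4b.png",180,230,380,380)
```

```text
0.008 [[229. 284.]
 [337. 284.]
 [227. 248.]
 [339. 248.]]
-0.011 [[223. 305.]
 [343. 305.]
 [220. 266.]
 [347. 266.]]
-0.005 [[225. 298.]
 [341. 298.]
 [222. 260.]
 [344. 260.]]
[[284. 334.]
 [297. 375.]
 [351. 318.]
 [364. 359.]]
[ 1.17949168 -0.40957501  1.36433794]
pics/w4b.png scale 4.0
```

View pics/w4b.png

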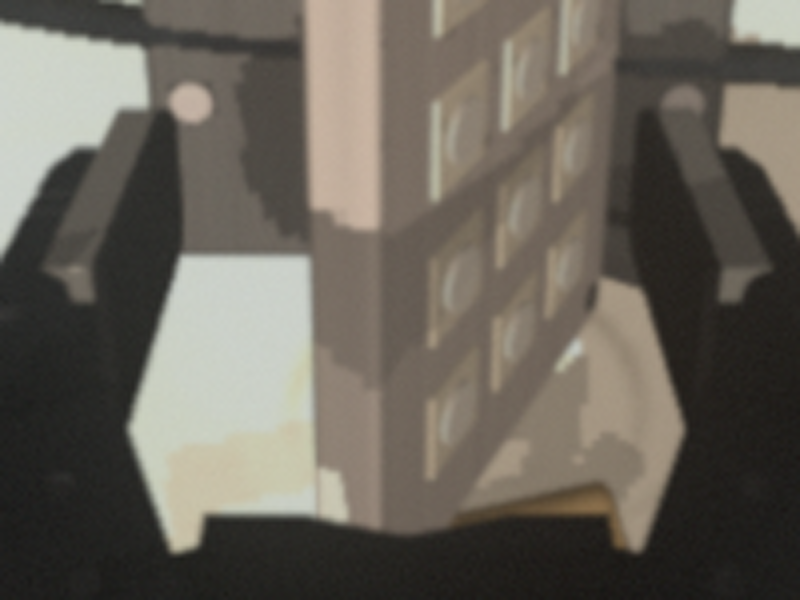

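```bash
python3 -m inch '0.03 0 0 0 0;0.03 0 0 0 0;0.03 0 0 0 0;0.02 0 0 0 0;0.01 0 0 0 0;0.01 0 0 0 0;0.01 0 0 0 0' 20
python3 - <<'E'
from h import *
s=manip.observe(); print(s["width"]*85.4)
im=imaging.snapshot("wrist"); cv2.imwrite("pics/w5.png",im[:,:,::-1])
crop("pics/w5.png","pics/w5a.png",180,130,380,330)
E
```

```text
t: 5.2
tool_pos: [0.5613, -0.0984, 0.0738]
tool_rot: [3.137, 0.0, 1.472]
wrist_force: [0.4, -1.3, 6.3]
width: 0.255
21.76584008005628
pics/w5a.png scale 3.0
```

View pics/w5a.png

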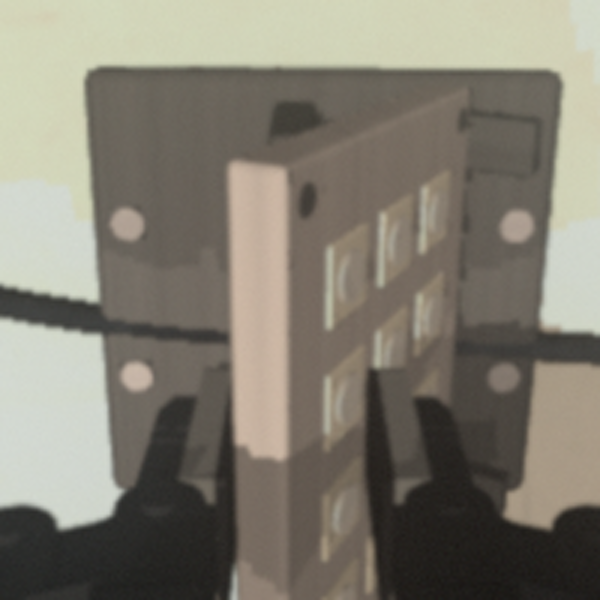

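```bash
python3 -m inch '0.005 0 0 0.005 0;0.005 0 0 0.005 0;0.005 0 0 0.01 0;0.005 0 0 0.01 0;0.005 0 0 0.01 0;0.005 0 0 0.01 0;0.005 0 0 0.01 0;0.005 0 0 0.01 0' 25
python3 - <<'E'
from h import *
s=manip.observe(); print(s["width"]*85.4)
im=imaging.snapshot("wrist"); cv2.imwrite("pics/w6.png",im[:,:,::-1])
im=imaging.snapshot("side"); cv2.imwrite("pics/s6.png",im[:,:,::-1])
crop("pics/s6.png","pics/s6a.png",240,150,340,250)
E
```

```text
t: 6.05
tool_pos: [0.5587, -0.0981, 0.1427]
tool_rot: [-3.14, 0.0, 1.472]
wrist_force: [-1.3, 0.6, -2.1]
width: 0.11
9.422643108125865
pics/s6a.png scale 6.0
```

View pics/w6.png

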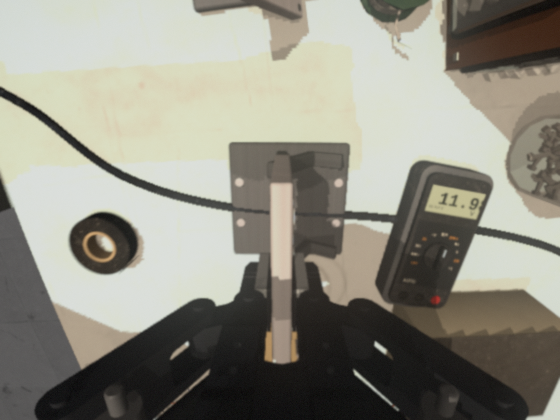

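View pics/s6a.png

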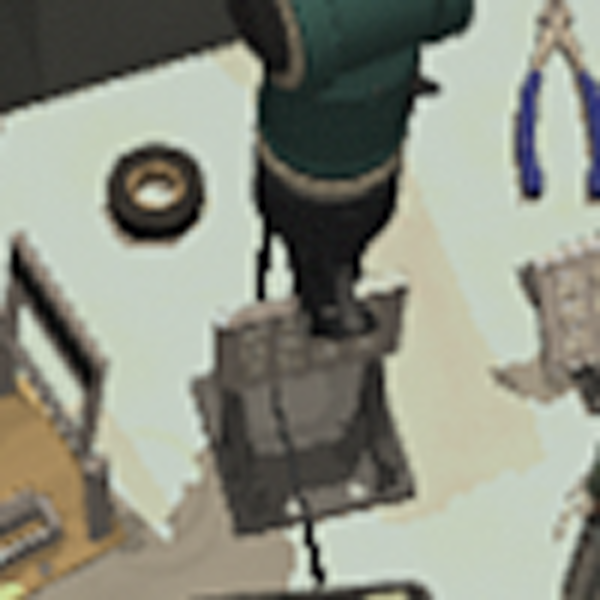

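Run:
```python
from h import *
crop("pics/w6.png","pics/w6a.png",230,160,330,260)
crop("pics/w6.png","pics/w6b.png",240,310,340,385)
```

```text
pics/w6a.png scale 6.0
pics/w6b.png scale 8.0
```

View pics/w6a.png

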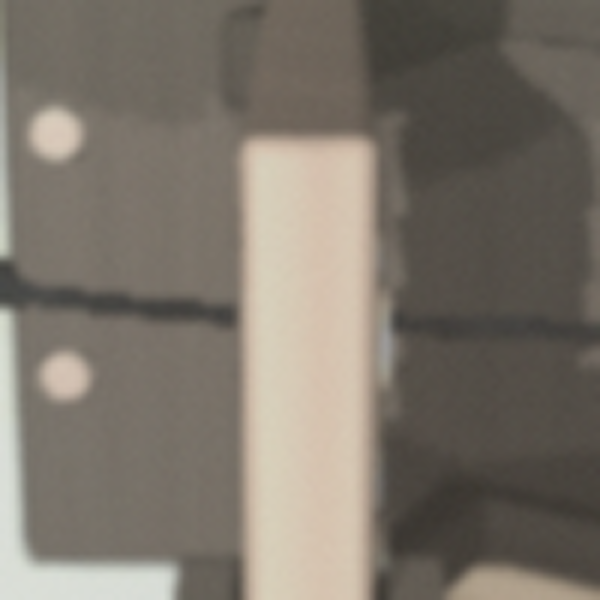

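View pics/w6b.png

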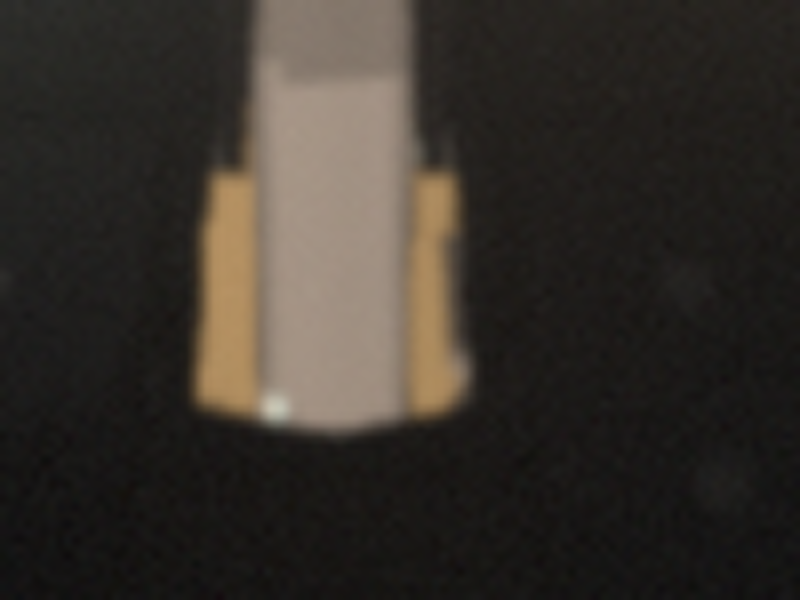

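Run:
```python
from h import *
s=manip.observe(); W,K,d=T_wc("wrist",s)
for row,l,r in((145,242,375),(500,244,374)):
    px=[(230+l/6-.4,160+row/6-.4),(230+r/6-.4,160+row/6-.4)]
    c,D=ray("wrist",px,s); k=.010/np.linalg.norm(D[0]-D[1]); P=c+k*D; T=(P.mean(0)-s["tool_pos"])
    print(P.mean(0), "rel",T)
z=.1427+.02
e=lambda z:onz("wrist",[(281,182.9)],z,s)
for z in(.155,.16,.165,.17): print(e(z))
crop("pics/s6.png","pics/s6b.png",265,185,320,240)
```

```text
[ 0.56256832 -0.04881322  0.14769086] rel [0.00381928 0.04930147 0.00456955]
[ 0.55999921 -0.07530418  0.15340989] rel [0.00125018 0.0228105  0.01028858]
[[ 0.56279287 -0.0466516   0.155     ]]
[[ 0.56292462 -0.04544589  0.16      ]]
[[ 0.56305638 -0.04424018  0.165     ]]
[[ 0.56318813 -0.04303447  0.17      ]]
pics/s6b.png scale 10.909090909090908
```

View pics/s6b.png

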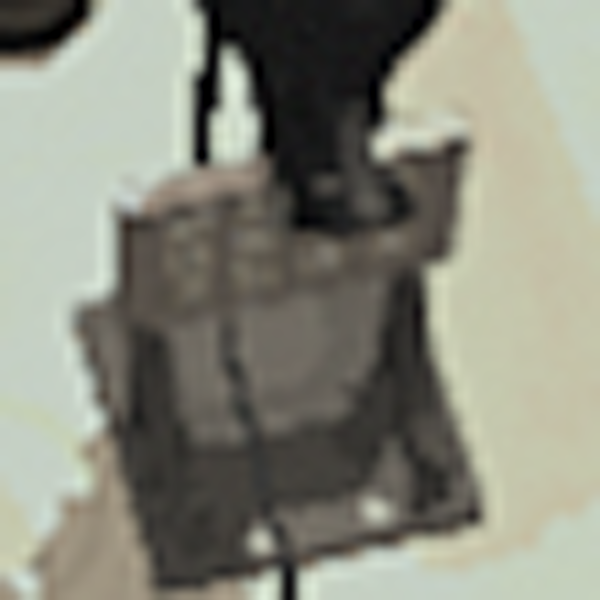

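```bash
cat >> h.py <<'E'
def onplane(name,px,p0,n,st=None):
    c,D=ray(name,px,st); return c+D*(((p0-c)@n)/(D@n))[:,None]
E
python3 - <<'E'
from h import *
s=manip.observe(); yaw=s["tool_rot"][2]-np.pi/2; ex=np.array([np.cos(yaw),np.sin(yaw),0]);ey=np.array([-np.sin(yaw),np.cos(yaw),0])
f=lambda a:[(265+x/10.909-.45,185+y/10.909-.45) for x,y in a]
P=onplane("side",f([(130,210),(465,145),(450,262),(135,330)]),s["tool_pos"]+ex*.005,ex)
for q in P: print((q-s["tool_pos"])@ey, (q-s["tool_pos"])[2])
E
```

```text
-0.05515966309884385 0.0173010826668068
0.05052176746780044 0.008966071725582447
0.05157481091673419 -0.06601163489887502
-0.052451523184363705 -0.06133433859457055
```

```bash
python3 -m inch '0.005 0 0 0.03 0;0.005 0 0 0.04 0;0.005 0 0 0.04 0;0.005 0 0 0.035 0;0.005 -0.005 -0.03 0.005 0.04;0.005 -0.007 -0.04 0 0.05;0.005 -0.007 -0.04 0 0.05;0.005 -0.007 -0.04 0 0.05;0.005 -0.007 -0.04 0 0.05;0.005 -0.007 -0.04 0 0.047;0.005 -0.003 -0.028 0 0;0.005 0 0 0 0' 60; python3 -m inch '0.005 0 0 -0.03 0;0.005 0 0 -0.04 0;0.005 0 0 -0.04 0;0.005 0 0 -0.03 0;0.005 0 0 0 0;0.005 0 0 0 0'
python3 - <<'E'
from h import *
s=manip.observe(); print(s["tool_pos"],s["tool_rot"],s["width"]*85.4)
import pickle; pickle.dump(s,open("s7.pkl","wb"))
im=imaging.snapshot("wrist"); cv2.imwrite("pics/w7.png",im[:,:,::-1])
im=imaging.snapshot("side"); cv2.imwrite("pics/s7.png",im[:,:,::-1])
im=imaging.snapshot("scene"); cv2.imwrite("pics/c7.png",im[:,:,::-1])
crop("pics/s7.png","pics/s7a.png",180,160,290,270)
crop("pics/c7.png","pics/c7a.png",240,120,350,230)
E
```

```text
t: 7.35
tool_pos: [0.5127, -0.3614, 0.2902]
tool_rot: [-3.137, -0.001, 1.751]
wrist_force: [-0.2, -0.3, -1.9]
width: 0.101
t: 7.95
tool_pos: [0.5162, -0.3551, 0.1521]
tool_rot: [-3.14, -0.002, 1.76]
wrist_force: [-0.9, -0.5, -0.5]
width: 0.102
[ 0.51618816 -0.35514498  0.15208055] [-3.14042742e+00 -1.78791347e-03  1.75956680e+00] 8.743545020750414
pics/s7a.png scale 5.454545454545454
pics/c7a.png scale 5.454545454545454
```

View pics/w7.png

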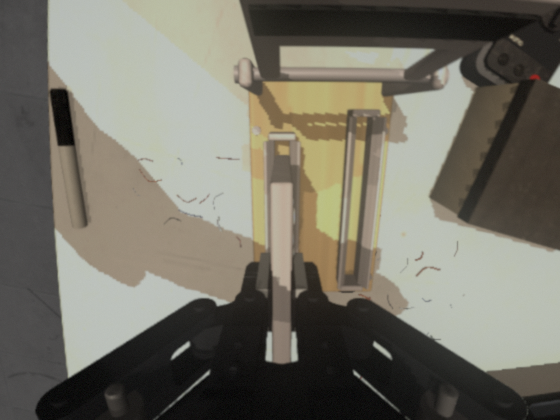

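View pics/s7a.png

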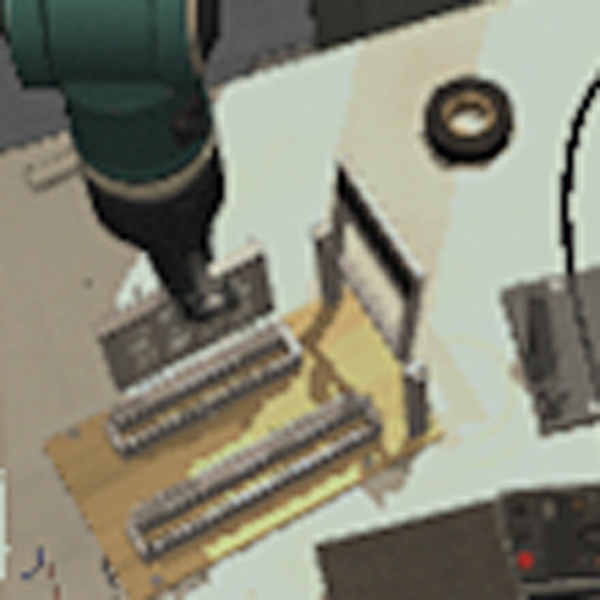

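View pics/c7a.png

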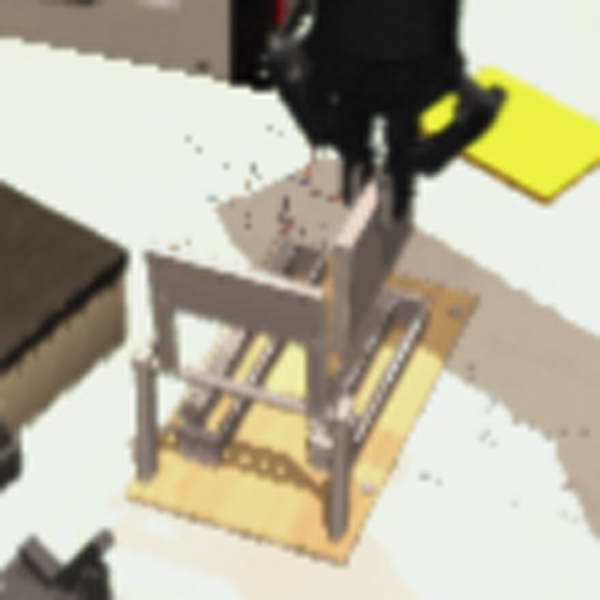

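Run:
```python
from h import *
crop("pics/w7.png","pics/w7a.png",240,95,400,215)
crop("pics/w7.png","pics/w7b.png",320,230,400,305)
```

```text
pics/w7a.png scale 5.0
pics/w7b.png scale 8.0
```

View pics/w7a.png

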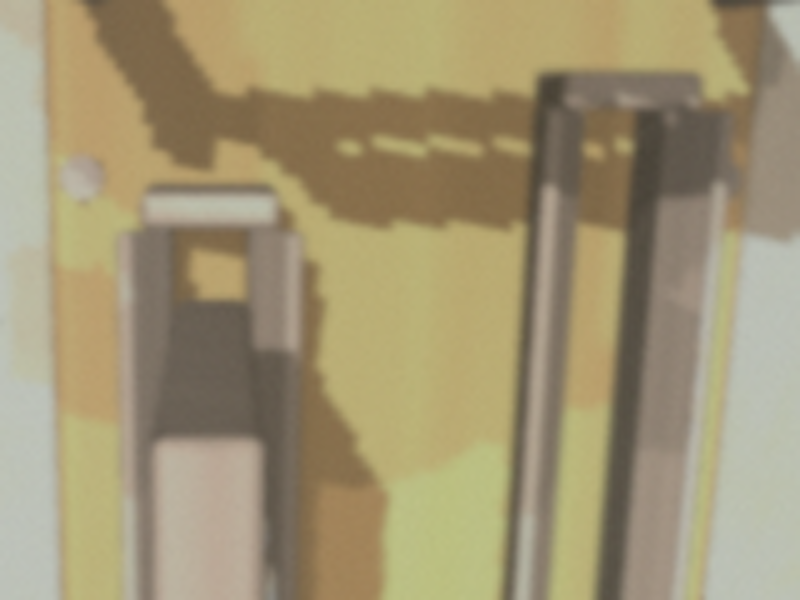

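View pics/w7b.png

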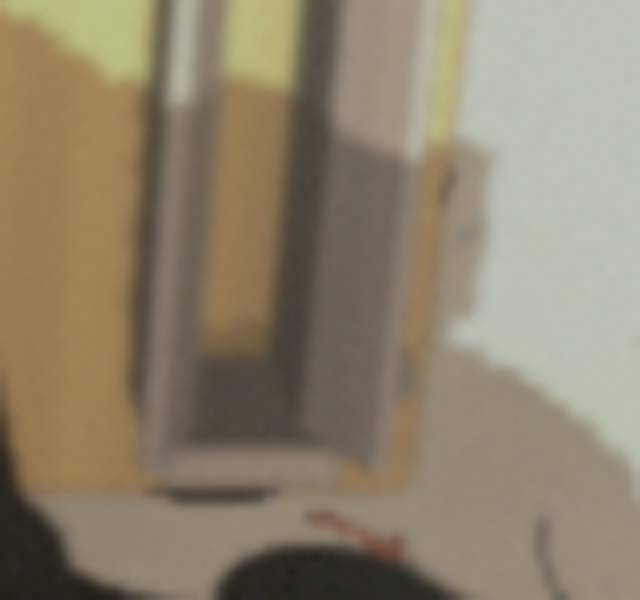

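```bash
sed -i 's/^RC=.*/RC=np.array([0.5505,-0.3515,0]); RY=0.188/' h.py
cat >> h.py <<'E'
def inr(P):
    d=np.atleast_2d(P)-RC; c,sn=np.cos(RY),np.sin(RY); return np.c_[d[:,0]*c+d[:,1]*sn,-d[:,0]*sn+d[:,1]*c,d[:,2]]
E
python3 - <<'E'
from h import *
import pickle; s=pickle.load(open("s7.pkl","rb"))
f=lambda a:[(240+x/5-.4,95+y/5-.4) for x,y in a]
g=lambda a:[(320+x/8-.4,230+y/8-.4) for x,y in a]
print("rear ends",inr(onz("wrist",f([(622,108)])+g([(255,447)]),.032,s)).round(4))
print("front end +y",inr(onz("wrist",f([(210,228)]),.032,s)).round(4))
print("front walls top",inr(onz("wrist",f([(135,235),(280,235)]),.038,s)).round(4))
print("front floor edges",inr(onz("wrist",f([(172,290),(248,290)]),.008,s)).round(4))
print("rear floor right edge/left",inr(onz("wrist",f([(632,240),(575,240)]),.008,s)).round(4))
for b in (.075,.085,.09): print("plate bottom corner, z",b,inr(onz("wrist",f([(210,300)]),b,s)).round(4))
print("tool",inr(s["tool_pos"]))
E
```

```text
rear ends [[ 0.0329  0.08    0.032 ]
 [ 0.0348 -0.0818  0.032 ]]
front end +y [[-0.0354  0.0601  0.032 ]]
front walls top [[-0.0478  0.0595  0.038 ]
 [-0.0238  0.0595  0.038 ]]
front floor edges [[-0.0425  0.0464  0.008 ]
 [-0.0283  0.0464  0.008 ]]
rear floor right edge/left [[0.0432 0.056  0.008 ]
 [0.0325 0.0559 0.008 ]]
plate bottom corner, z 0.075 [[-0.0353  0.0541  0.075 ]]
plate bottom corner, z 0.085 [[-0.0353  0.0555  0.085 ]]
plate bottom corner, z 0.09 [[-0.0353  0.0562  0.09  ]]
tool [[-0.03438849  0.00283194  0.15208055]]
```

```bash
python3 -m inch '0.005 0 -0.001 -0.02 0;0.005 0 0 -0.02 0;0.005 0 0 -0.015 0;0.005 0 0 -0.01 0;0.005 0 0 0 0;0.005 0 0 0 0' 30; python3 -m inch '0.005 0 0 -0.004 0;0.005 0 0 -0.004 0;0.005 0 0 0 0'
```

```text
t: 8.7
tool_pos: [0.5168, -0.3573, 0.0879]
tool_rot: [3.141, 0.001, 1.759]
wrist_force: [-0.5, -0.4, -2.0]
width: 0.098
t: 9.0
tool_pos: [0.516, -0.3571, 0.0789]
tool_rot: [-3.141, -0.0, 1.759]
wrist_force: [-0.2, 0.0, -2.3]
width: 0.098
```

```bash
python3 -m inch '0.005 0 0 -0.002 0;0.005 0 0 -0.002 0;0.005 0 0 0 0'
python3 - <<'E'
from h import *
im=imaging.snapshot("side"); cv2.imwrite("pics/s8.png",im[:,:,::-1])
crop("pics/s8.png","pics/s8a.png",180,160,290,270)
E
```

```text
t: 9.3
tool_pos: [0.5162, -0.357, 0.075]
tool_rot: [-3.141, -0.0, 1.759]
wrist_force: [1.0, 0.5, -0.9]
width: 0.1
pics/s8a.png scale 5.454545454545454
```

View pics/s8a.png

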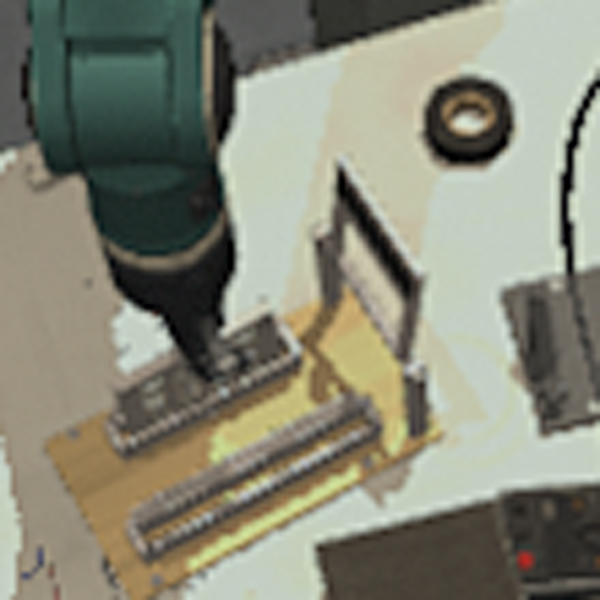

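Going in well: keep lowering in 2 mm steps until the floor is felt.

```bash
python3 -m inch '0.005 0 0 -0.002 0;0.005 0 0 -0.001 0;0.005 0 0 0 0' ; python3 -m inch '0.005 0 0 -0.002 0;0.005 0 0 0 0'; python3 -m inch '0.005 0 0 -0.002 0;0.005 0 0 0 0'
```

```text
t: 9.65
tool_pos: [0.5168, -0.3571, 0.0738]
tool_rot: [3.141, 0.001, 1.759]
wrist_force: [-2.5, 3.0, 8.5]
width: 0.104
t: 9.85
tool_pos: [0.517, -0.357, 0.0737]
tool_rot: [3.141, 0.001, 1.759]
wrist_force: [-6.6, 4.6, 20.2]
width: 0.106
t: 10.05
tool_pos: [0.5174, -0.357, 0.0737]
tool_rot: [3.141, 0.002, 1.759]
wrist_force: [-10.9, 6.8, 33.1]
width: 0.101
```

```bash
python3 -m inch '0.005 0 0 0.003 0;0.005 0 0 0.002 0;0.012 0 0 0 0;0.02 0 0 0 0;0.025 0 0 0 0;0.025 0 0 0 0' 25
python3 - <<'E'
from h import *
s=manip.observe(); print(s["tool_pos"],s["tool_rot"],s["width"]*85.4)
import pickle; pickle.dump(s,open("s9.pkl","wb"))
im=imaging.snapshot("wrist"); cv2.imwrite("pics/w9.png",im[:,:,::-1])
im=imaging.snapshot("side"); cv2.imwrite("pics/s9.png",im[:,:,::-1])
crop("pics/s9.png","pics/s9a.png",180,160,290,270)
E
```

```text
t: 10.65
tool_pos: [0.5162, -0.3571, 0.0729]
tool_rot: [-3.141, -0.0, 1.759]
wrist_force: [-0.6, 0.4, -0.4]
width: 0.291
[ 0.51622977 -0.35713469  0.0728839 ] [-3.14133864e+00 -3.55050532e-04  1.75865852e+00] 24.824730376672136
pics/s9a.png scale 5.454545454545454
```

View pics/w9.png

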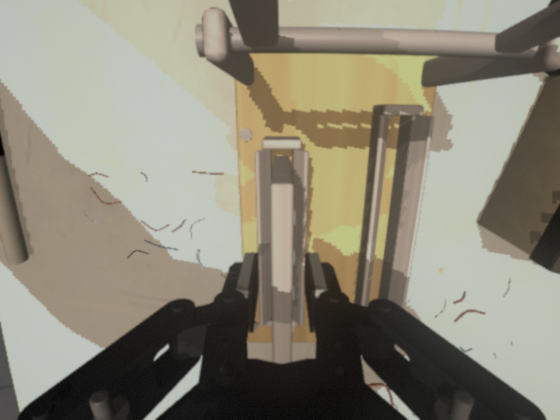

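View pics/s9a.png

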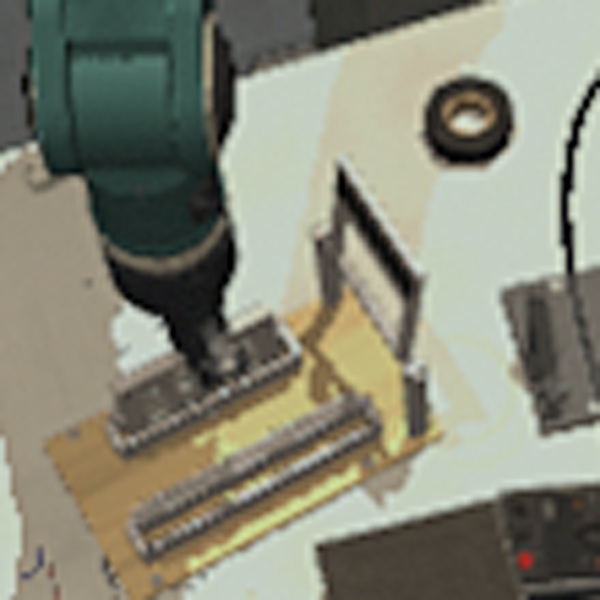

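```bash
python3 -m inch '0.025 0 0 0.03 0;0.025 0 0 0.04 0;0.025 0 0 0.04 0;0.025 0 0 0.04 0;0.04 0 0 0.04 0;0.06 0 0.005 0.02 0;0.085 0 0 0 0'
python3 - <<'E'
from h import *
s=manip.observe()
import pickle; pickle.dump(s,open("s10.pkl","wb"))
im=imaging.snapshot("wrist"); cv2.imwrite("pics/w10.png",im[:,:,::-1])
crop("pics/w10.png","pics/w10a.png",200,120,400,320)
E
python3 -m inch '0.085 0 0.03 0 0;0.085 0.003 0.045 0 -0.02;0.085 0.003 0.045 0 -0.03;0.085 0.004 0.045 0 -0.03;0.085 0.004 0.045 0 -0.03;0.085 0.004 0.045 0 -0.03;0.085 0.004 0.045 0 -0.03;0.085 0.004 0.045 0 -0.03;0.085 0.004 0.045 0 -0.03;0.085 0.004 0.045 -0.02 -0.03;0.085 0 0.045 -0.01 0;0.085 0 0.02 0 0';python3 -m inch '0.085 0 0 0 0;0.085 0 0 0 0'
python3 - <<'E'
from h import *
s=manip.observe()
import pickle; pickle.dump(s,open("s11.pkl","wb"))
im=imaging.snapshot("wrist"); cv2.imwrite("pics/w11.png",im[:,:,::-1])
E
```

```text
t: 11.45
tool_pos: [0.5182, -0.3522, 0.2873]
tool_rot: [3.136, 0.005, 1.76]
wrist_force: [0.4, 0.1, 0.4]
width: 0.79
pics/w10a.png scale 3.0
t: 12.7
tool_pos: [0.5476, 0.1522, 0.2499]
tool_rot: [-3.136, -0.001, 1.505]
wrist_force: [0.1, 0.5, -0.5]
width: 0.999
t: 12.9
tool_pos: [0.5498, 0.1471, 0.2518]
tool_rot: [-3.139, 0.001, 1.499]
wrist_force: [0.8, -0.6, -0.5]
width: 0.996
```

View pics/w10a.png

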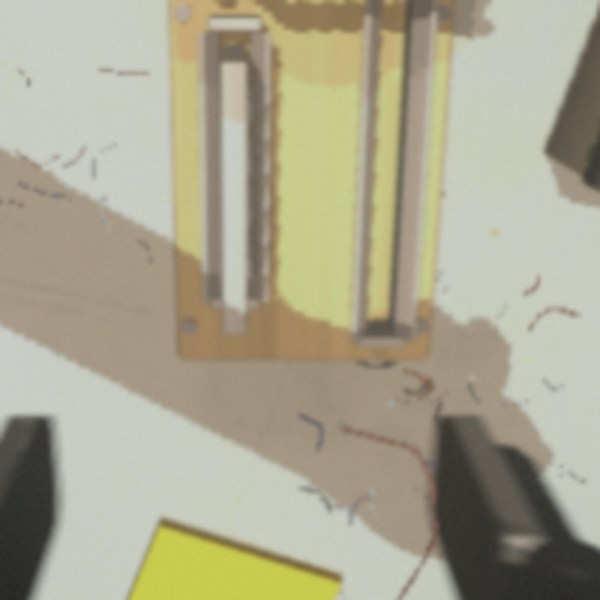

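View pics/w11.png

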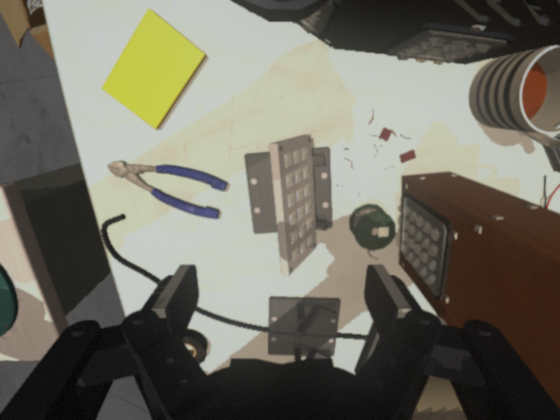

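Run:
```python
from h import *
import pickle; s=pickle.load(open("s11.pkl","rb"))
crop("pics/w11.png","pics/w11a.png",235,125,345,285)
print("device base scene",onz("scene",[(155,272),(184,240)],0))
print("spool",onz("wrist",[(373,228)],.036,s), onz("wrist",[(355,228)],.036,s))
print(onz("wrist",[(400,180),(440,290)],0.1,s))
```

```text
pics/w11a.png scale 3.75
device base scene [[ 0.70796299  0.12682567  0.        ]
 [ 0.71479006 -0.00391649  0.        ]]
spool [[0.66111593 0.07623285 0.036     ]] [[0.63791925 0.07790307 0.036     ]]
[[0.66746341 0.15392463 0.1       ]
 [0.7221592  0.02102569 0.1       ]]
```

View pics/w11a.png

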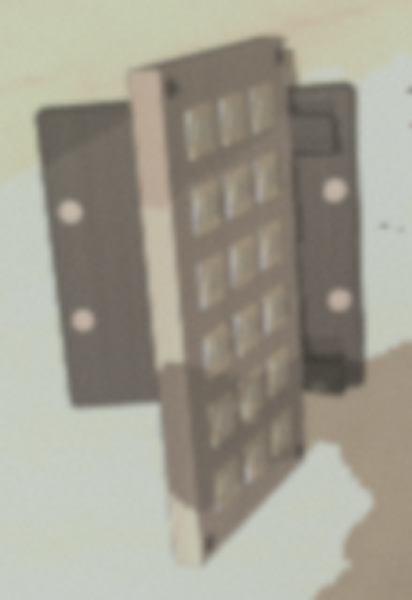

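Long plate confirmed (aluminium, 3×6 lenses, at about (295,205) of w11; the yellow plate at (155,70) is the look-alike). Spool and device are 80+ mm off in x.

Run:
```python
from h import *
import pickle; s=pickle.load(open("s11.pkl","rb"))
f=lambda a:[(235+x/3.75-.4,125+y/3.75-.4) for x,y in a]
A=onz("wrist",f([(162,70),(203,562)]),.0925,s);B=onz("wrist",f([(130,72),(172,562)]),.0875,s)
print(A,B,np.linalg.norm(A[0]-A[1]),np.linalg.norm(B[0]-B[1]))
for P in(A,B): print(np.arctan2(-(P[0]-P[1])[0],(P[0]-P[1])[1]))
print((A.sum(0)+B.sum(0))/4, s["tool_pos"],s["tool_rot"])
C=onz("wrist",f([(40,108),(355,83),(362,383),(73,405)]),.008,s); print(C.round(4),C.mean(0), np.arctan2(C[1,1]-C[0,1],C[1,0]-C[0,0]))
```

```text
[[0.54849037 0.19716027 0.0925    ]
 [0.5499511  0.05032276 0.0925    ]] [[0.5398684  0.19670973 0.0875    ]
 [0.54033884 0.0479518  0.0875    ]] 0.14684477839731555 0.14875866559925224
0.009947617454598554
0.003162428991692563
[0.54466218 0.12303614 0.09      ] [0.5497816  0.14714728 0.2517752 ] [-3.13921824e+00  1.26941136e-03  1.49918163e+00]
[[0.5043 0.1784 0.008 ]
 [0.6112 0.1794 0.008 ]
 [0.6115 0.0701 0.008 ]
 [0.5046 0.0688 0.008 ]] [0.55792573 0.12417665 0.008     ] 0.008521673925693047
```

```bash
python3 -m inch '0.06 0.002 -0.014 -0.02 0.05;0.06 0.001 -0.01 -0.03 0.03;0.06 0 0 -0.03 0;0.06 0 0 -0.03 0;0.06 0 0 -0.02 0;0.06 0 0 -0.02 0;0.06 0 0 -0.015 0;0.06 0 0 -0.014 0;0.06 0 0 0 0;0.06 0 0 0 0'
python3 - <<'E'
from h import *
s=manip.observe(); print(repr(s["tool_pos"]),repr(s["tool_rot"]),s["wrist_force"])
im=imaging.snapshot("wrist"); cv2.imwrite("pics/w12.png",im[:,:,::-1])
E
```

```text
t: 13.95
tool_pos: [0.5536, 0.1236, 0.0745]
tool_rot: [3.141, 0.0, 1.578]
wrist_force: [1.1, 0.4, -0.9]
width: 0.699
array([0.55358099, 0.12364576, 0.07450637]) array([3.14130867e+00, 3.10305439e-05, 1.57835242e+00]) [ 1.05986133  0.44867968 -0.87753297]
```

View pics/w12.png

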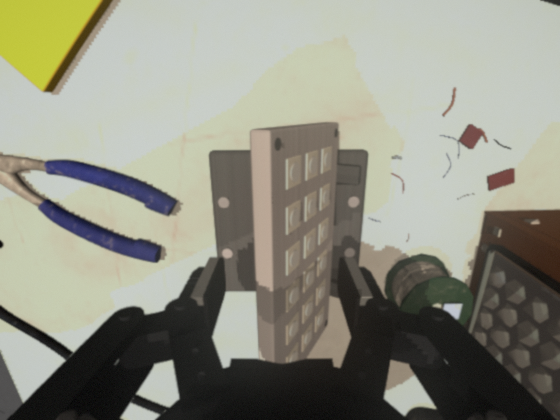

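Straddling as before. Close gently and lift.

```bash
python3 -m inch '0.03 0 0 -0.001 0;0.03 0 0 0 0;0.03 0 0 0 0;0.02 0 0 0 0;0.01 0 0 0 0;0.01 0 0 0 0;0.01 0 0 0 0' 20;  python3 -m inch '0.005 0 0 0.005 0;0.005 0 0 0.005 0;0.005 0 0 0.01 0;0.005 0 0 0.01 0;0.005 0 0 0.01 0;0.005 0 0 0.01 0;0.005 0 0 0.01 0;0.005 0 0 0.01 0;0.005 0 0 0 0' 25
python3 - <<'E'
from h import *
s=manip.observe(); print(s["width"]*85.4, repr(s["tool_pos"]),repr(s["tool_rot"]))
im=imaging.snapshot("wrist"); cv2.imwrite("pics/w13.png",im[:,:,::-1])
im=imaging.snapshot("side"); cv2.imwrite("pics/s13.png",im[:,:,::-1])
crop("pics/s13.png","pics/s13a.png",310,150,390,230)
E
```

```text
t: 14.7
tool_pos: [0.5548, 0.124, 0.0748]
tool_rot: [3.138, -0.0, 1.579]
wrist_force: [-0.6, -1.7, 8.0]
width: 0.242
t: 15.6
tool_pos: [0.5528, 0.1241, 0.1442]
tool_rot: [-3.141, 0.0, 1.579]
wrist_force: [0.9, 0.4, -1.2]
width: 0.109
9.312390027910705 array([0.55278743, 0.12407835, 0.14419236]) array([-3.14118696e+00,  1.25208594e-04,  1.57890344e+00])
pics/s13a.png scale 7.5
```

View pics/w13.png

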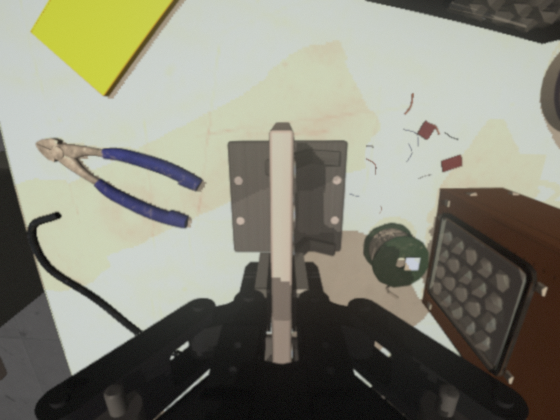

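View pics/s13a.png

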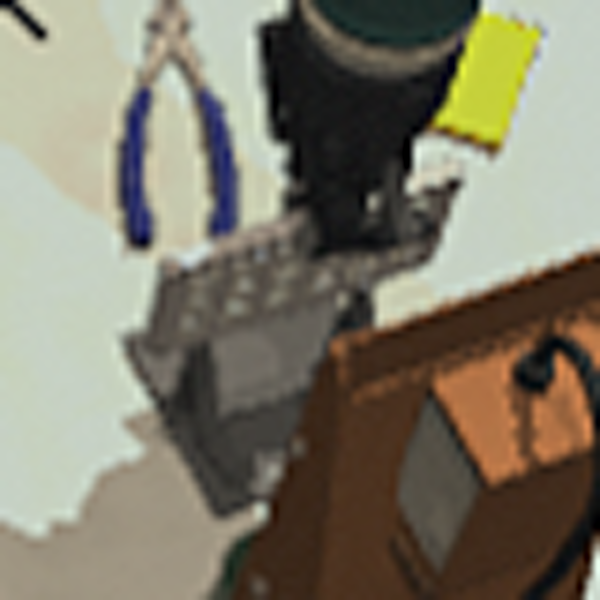

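Run:
```python
from h import *
s=manip.observe(); yaw=s["tool_rot"][2]-np.pi/2; ex=np.array([np.cos(yaw),np.sin(yaw),0]);ey=np.array([-np.sin(yaw),np.cos(yaw),0])
f=lambda a:[(310+x/7.5-.4,150+y/7.5-.4) for x,y in a]
P=onplane("side",f([(163,265),(460,185),(435,258),(148,345)]),s["tool_pos"]+ex*.005,ex)
for q in P: print((q-s["tool_pos"])@ey, (q-s["tool_pos"])[2])
for dz in(.01,.014,.018):print((onz("wrist",[(281,130.5)],s["tool_pos"][2]+dz,s)[0]-s["tool_pos"])@ey)
crop("pics/w13.png","pics/w13a.png",250,110,310,170)
```

```text
-0.08076322497788023 0.022223012317977076
0.0731059572970518 0.0029985724432447514
0.07480938443228469 -0.06161495436171094
-0.07835736353965107 -0.049910115815817835
0.07330985325565904
0.07357271445790498
0.07383557566015095
pics/w13a.png scale 10.0
```

View pics/w13a.png

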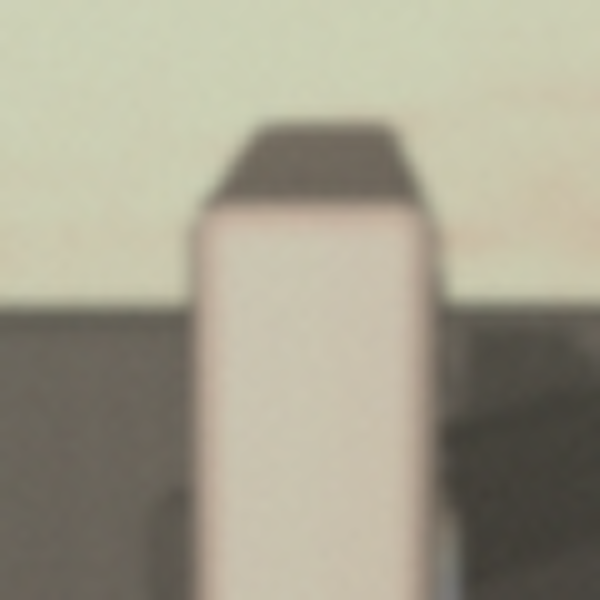

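Run:
```python
from h import *
s=manip.observe(); yaw=s["tool_rot"][2]-np.pi/2; ey=np.array([-np.sin(yaw),np.cos(yaw),0])
for n,row,l,r in(("top",204,200,430),("bot",125,258,398)):
  for e in(-4,0,4):
    px=[(250+(l-e/2)/10-.45,110+row/10-.45),(250+(r+e/2)/10-.45,110+row/10-.45)]
    c,D=ray("wrist",px,s); k=.010/np.linalg.norm(D[0]-D[1]); P=(c+k*D).mean(0)-s["tool_pos"]; print(n,e,P@ey,P[2])
c,D=ray("wrist",[(281,130),(281,122.1)],s)
for zt in(.0,.005,.01,.015):
  for th in(0.,.05,.1):
    # corner top at zt, bottom at distance .08 rotated by th (+y end lower => bottom moves toward -y)
    k=(s["tool_pos"][2]+zt-c[2])/D[0,2]; T=c+k*D[0]; B=T+(-ey*np.sin(th)+np.array([0,0,-np.cos(th)]))*.08
    print(zt,th,proj("wrist",[B],s).round(1), (T-s["tool_pos"])@ey)
```

```text
top -4 0.07288769706189624 -8.135710588486056e-05
top 0 0.07303755682302505 0.0022612555563404357
top 4 0.07318229519472644 0.004523784932282948
bot -4 0.07275142074822825 -0.09089677662072651
bot 0 0.07300143694004929 -0.08445369815193159
bot 4 0.07323756663677917 -0.07836855865308529
0.0 0.0 [[281.4 122.5]] 0.07286860486048766
0.0 0.05 [[281.4 128.4]] 0.07286860486048766
0.0 0.1 [[281.4 134.2]] 0.07286860486048766
0.005 0.0 [[281.4 122.3]] 0.07318916105866138
0.005 0.05 [[281.4 128.3]] 0.07318916105866138
0.005 0.1 [[281.4 134.3]] 0.07318916105866138
0.01 0.0 [[281.4 122.1]] 0.07350971725683511
0.01 0.05 [[281.4 128.3]] 0.07350971725683511
0.01 0.1 [[281.4 134.4]] 0.07350971725683511
0.015 0.0 [[281.4 121.9]] 0.07383027345500882
0.015 0.05 [[281.4 128.2]] 0.07383027345500882
0.015 0.1 [[281.4 134.5]] 0.07383027345500882
```

```bash
python3 -m inch '0.005 0 0 0.03 0;0.005 0 0 0.04 0;0.005 0 0 0.04 0;0.005 0 0 0.04 0;0.005 0.003 -0.035 0 0.02;0.005 0.004 -0.045 0 0.02;0.005 0.004 -0.045 0 0.03;0.005 0.004 -0.045 0 0.03;0.005 0.004 -0.045 0 0.03;0.005 0.004 -0.045 0 0.03;0.005 0.004 -0.045 0 0.02;0.005 0.003 -0.045 0 0' 60; python3 -m inch '0.005 0.002 -0.045 0 0;0.005 0 -0.045 0 0;0.005 0 -0.027 0 0;0.005 0 0 -0.03 0;0.005 0 0 -0.04 0;0.005 0 0 -0.04 0;0.005 0 0 -0.03 0;0.005 0 0 0 0;0.005 0 0 0 0'
python3 - <<'E'
from h import *
s=manip.observe(); print(s["tool_pos"],s["tool_rot"],s["width"]*85.4, inr(s["tool_pos"]))
import pickle; pickle.dump(s,open("s14.pkl","wb"))
im=imaging.snapshot("wrist"); cv2.imwrite("pics/w14.png",im[:,:,::-1])
crop("pics/w14.png","pics/w14a.png",180,90,340,210)
E
```

```text
t: 16.9
tool_pos: [0.5824, -0.2276, 0.292]
tool_rot: [-3.139, -0.002, 1.759]
wrist_force: [0.4, 0.3, -1.0]
width: 0.101
t: 17.8
tool_pos: [0.5851, -0.3427, 0.1528]
tool_rot: [-3.14, -0.002, 1.759]
wrist_force: [0.8, -0.8, -0.6]
width: 0.099
[ 0.58508512 -0.34273366  0.15278801] [-3.14036562e+00 -1.54163375e-03  1.75891037e+00] 8.495299999772206 [[0.03561412 0.00214811 0.15278801]]
pics/w14a.png scale 5.0
```

View pics/w14a.png

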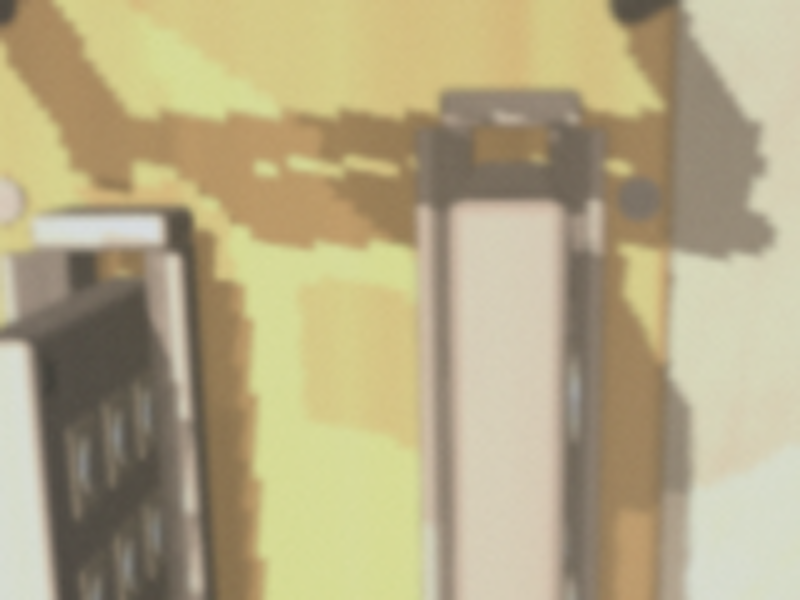

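View pics/w14.png

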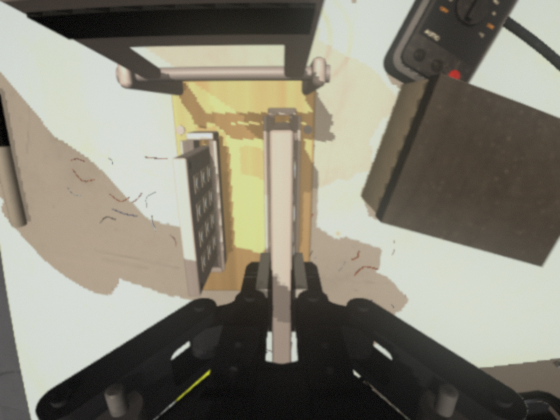

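```bash
python3 -m inch '0.005 0 0 -0.02 0;0.005 0 0 -0.02 0;0.005 0 0 -0.015 0;0.005 0 0 -0.01 0;0.005 0 0 0 0;0.005 0 0 0 0' 30; python3 -m inch '0.005 0 0 -0.004 0;0.005 0 0 -0.004 0;0.005 0 0 0 0';python3 -m inch '0.005 0 0 -0.002 0;0.005 0 0 0 0';python3 -m inch '0.005 0 0 -0.002 0;0.005 0 0 0 0'
```

```text
t: 18.45
tool_pos: [0.5859, -0.3433, 0.0891]
tool_rot: [3.141, 0.001, 1.759]
wrist_force: [0.3, -0.2, -2.2]
width: 0.099
t: 18.75
tool_pos: [0.5852, -0.3431, 0.08]
tool_rot: [-3.141, -0.0, 1.759]
wrist_force: [-0.1, 0.2, -1.9]
width: 0.1
t: 18.95
tool_pos: [0.5853, -0.343, 0.0781]
tool_rot: [-3.142, -0.0, 1.759]
wrist_force: [-0.2, -0.4, -2.2]
width: 0.099
t: 19.15
tool_pos: [0.5852, -0.3431, 0.076]
tool_rot: [-3.141, -0.0, 1.759]
wrist_force: [-0.7, 0.3, -1.6]
width: 0.102
```

```bash
python3 -m inch '0.005 0 0 -0.002 0;0.005 0 0 0 0';python3 -m inch '0.005 0 0 -0.002 0;0.005 0 0 0 0';python3 -m inch '0.005 0 0 -0.002 0;0.005 0 0 0 0'
```

```text
t: 19.35
tool_pos: [0.5856, -0.3433, 0.0744]
tool_rot: [3.141, 0.0, 1.759]
wrist_force: [-0.0, -0.8, -1.8]
width: 0.098
t: 19.55
tool_pos: [0.5858, -0.3433, 0.0743]
tool_rot: [3.141, 0.001, 1.759]
wrist_force: [-2.2, 1.2, 9.1]
width: 0.103
t: 19.75
tool_pos: [0.5861, -0.3432, 0.0743]
tool_rot: [3.141, 0.002, 1.759]
wrist_force: [-5.5, 2.3, 20.2]
width: 0.1
```

```bash
python3 -m inch '0.005 0 0 0.003 0;0.005 0 0 0 0;0.012 0 0 0 0;0.02 0 0 0 0;0.025 0 0 0 0;0.025 0 0 0 0;0.025 0 0 0.02 0;0.025 0 0 0.03 0;0.025 0 0 0.04 0;0.025 0 0 0.04 0;0.025 0 0 0.04 0;0.025 0 0 0.01 0' 25; python3 -m inch '0.025 0 0 0 0;0.025 0 0 0 0'
python3 - <<'E'
from h import *
s=manip.observe(); print(s["tool_pos"],s["tool_rot"])
import pickle; pickle.dump(s,open("s15.pkl","wb"))
for n in("wrist","side","scene"):
    im=imaging.snapshot(n); cv2.imwrite(f"pics/{n}15.png",im[:,:,::-1])
crop("pics/side15.png","pics/side15a.png",180,160,290,270)
crop("pics/scene15.png","pics/scene15a.png",240,120,350,230)
E
```

```text
t: 20.95
tool_pos: [0.5876, -0.3439, 0.259]
tool_rot: [3.135, 0.005, 1.759]
wrist_force: [0.3, 0.1, -0.0]
width: 0.293
t: 21.15
tool_pos: [0.5846, -0.343, 0.2518]
tool_rot: [-3.14, -0.001, 1.759]
wrist_force: [-0.9, 0.1, -0.5]
width: 0.293
[ 0.58456003 -0.34295833  0.25181932] [-3.13983074e+00 -1.15722296e-03  1.75868435e+00]
pics/side15a.png scale 5.454545454545454
pics/scene15a.png scale 5.454545454545454
```

View pics/wrist15.png

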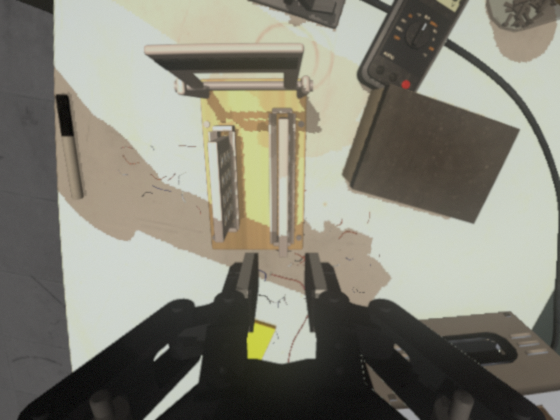

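View pics/side15a.png

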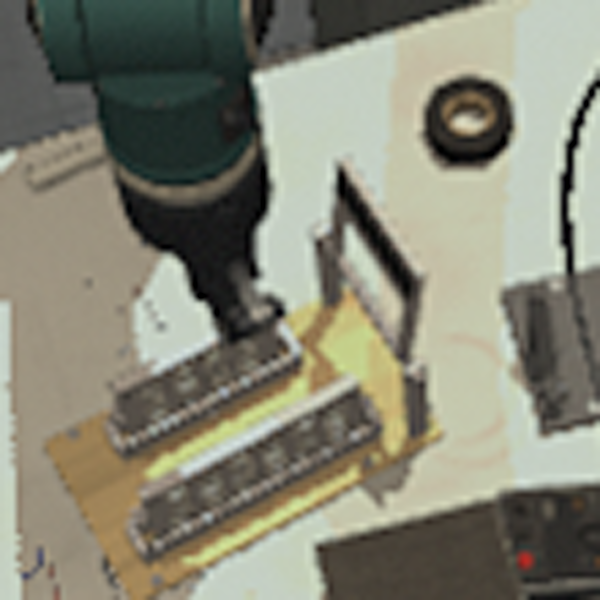

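View pics/scene15a.png

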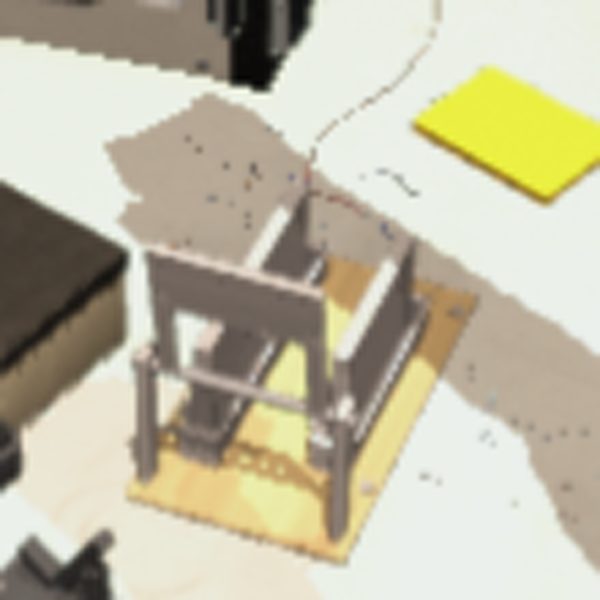

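```bash
python3 -m inch '0 0 0 0.02 0;0 -0.017 0.04 0 0;0 -0.017 0.04 0 0;0 -0.017 0.04 0 0;0 -0.016 0.043 0 0;0 0 0 -0.03 0;0 0 0 -0.035 0;0 0 0 -0.034 0;0 0 0 0 0;0 0 0 0 0' 25;  python3 - <<'E'
from h import *
s=manip.observe(); print(s["tool_pos"],s["tool_rot"],inr(s["tool_pos"]))
for n in("wrist","side","scene"):
    im=imaging.snapshot(n); cv2.imwrite(f"pics/{n}16.png",im[:,:,::-1])
crop("pics/side16.png","pics/side16a.png",180,160,290,270)
crop("pics/scene16.png","pics/scene16a.png",240,120,350,230)
E
```

```text
t: 22.3
tool_pos: [0.5182, -0.1799, 0.1739]
tool_rot: [-3.14, -0.001, 1.759]
wrist_force: [1.4, -0.2, 0.1]
width: -0.0
[ 0.5181524  -0.17987633  0.17387753] [-3.14024527e+00 -1.44241666e-03  1.75899659e+00] [[0.00029789 0.17464525 0.17387753]]
pics/side16a.png scale 5.454545454545454
pics/scene16a.png scale 5.454545454545454
```

View pics/wrist16.png

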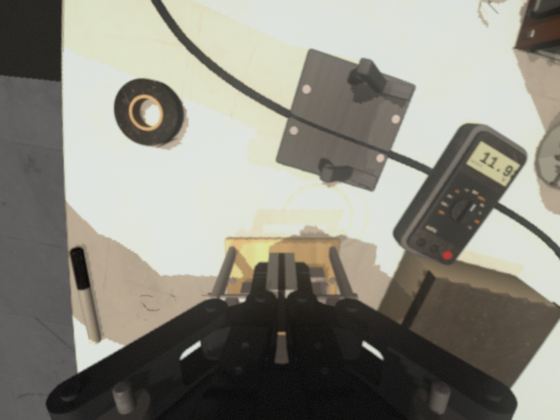

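View pics/side16a.png

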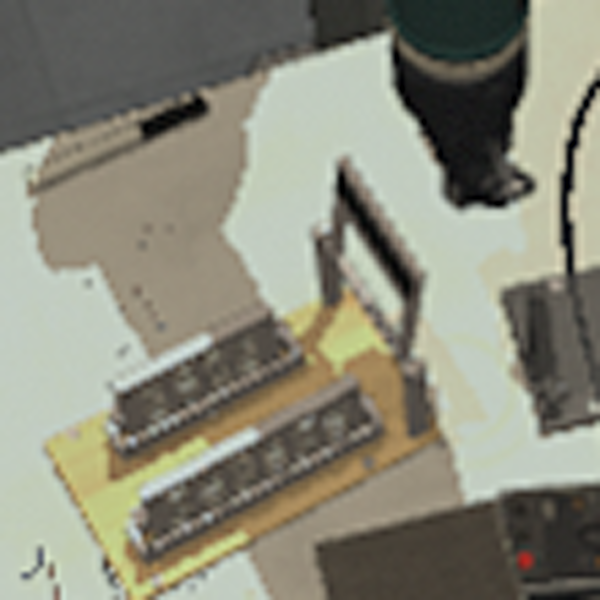

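View pics/scene16a.png

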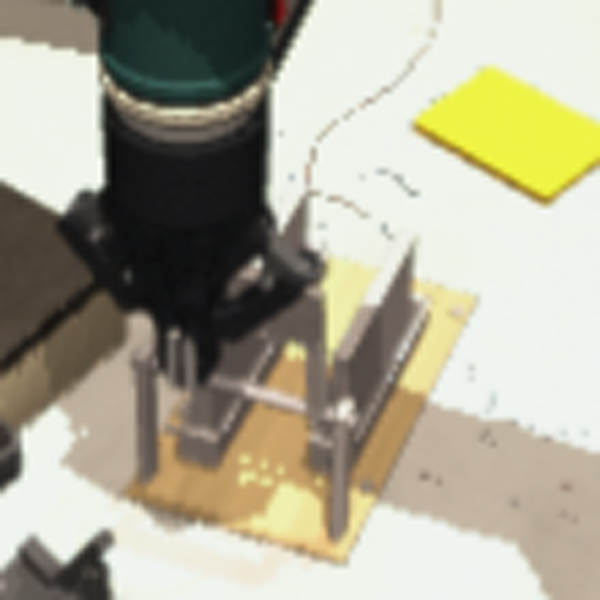

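Run:
```python
import numpy as np
y=.188;ey=np.array([-np.sin(y),np.cos(y)])
prev=None
for ph in [1.75,1.57,1.4,1.2,1.0,.8,.6,.4,.3,.2,.1,0,-.03]:
    r=.074;t=.003
    C=np.array([.106-r*np.cos(ph)+t*np.sin(ph),.097+r*np.sin(ph)+t*np.cos(ph)])+[.011,.008]
    if prev is not None: d=C-prev; print(ph,C.round(4),"d xyz",(ey*d[0]).round(4),round(d[1],4))
    else: print(ph,C)
    prev=C
```

```text
1.75 [0.13314217 0.17728022]
1.57 [0.1199 0.179 ] d xyz [ 0.0025 -0.013 ] 0.0017
1.4 [0.1074 0.1784] d xyz [ 0.0023 -0.0123] -0.0006
1.2 [0.093  0.1751] d xyz [ 0.0027 -0.0141] -0.0034
1.0 [0.0795 0.1689] d xyz [ 0.0025 -0.0132] -0.0062
0.8 [0.0676 0.1602] d xyz [ 0.0022 -0.0117] -0.0087
0.6 [0.0576 0.1493] d xyz [ 0.0019 -0.0098] -0.0109
0.4 [0.05   0.1366] d xyz [ 0.0014 -0.0075] -0.0127
0.3 [0.0472 0.1297] d xyz [ 0.0005 -0.0028] -0.0068
0.2 [0.0451 0.1226] d xyz [ 0.0004 -0.0021] -0.0071
0.1 [0.0437 0.1154] d xyz [ 0.0003 -0.0014] -0.0073
0 [0.043 0.108] d xyz [ 0.0001 -0.0007] -0.0074
-0.03 [0.0429 0.1058] d xyz [ 0.     -0.0001] -0.0022
```

```bash
python3 -m inch '0 0.002 -0.012 0.002 0;0 0.003 -0.015 0.002 0;0 0.003 -0.014 0.001 0;0 0.0025 -0.013 0 0;0 0.0023 -0.0123 -0.0006 0;0 0.0027 -0.0141 -0.0034 0;0 0.0025 -0.0132 -0.0062 0;0 0 0 0 0';  python3 - <<'E'
from h import *
s=manip.observe(); print(s["tool_pos"],s["tool_rot"],inr(s["tool_pos"]))
for n in("side","scene"):
    im=imaging.snapshot(n); cv2.imwrite(f"pics/{n}17.png",im[:,:,::-1])
crop("pics/side17.png","pics/side17a.png",180,160,290,270)
E
```

```text
t: 23.25
tool_pos: [0.5356, -0.2764, 0.1676]
tool_rot: [-3.14, -0.0, 1.756]
wrist_force: [0.4, 0.8, 0.1]
width: 0.001
[ 0.53555105 -0.2763678   0.16755603] [-3.13991472e+00 -1.88824779e-04  1.75561027e+00] [[-0.00064375  0.07660225  0.16755603]]
pics/side17a.png scale 5.454545454545454
```

View pics/side17a.png

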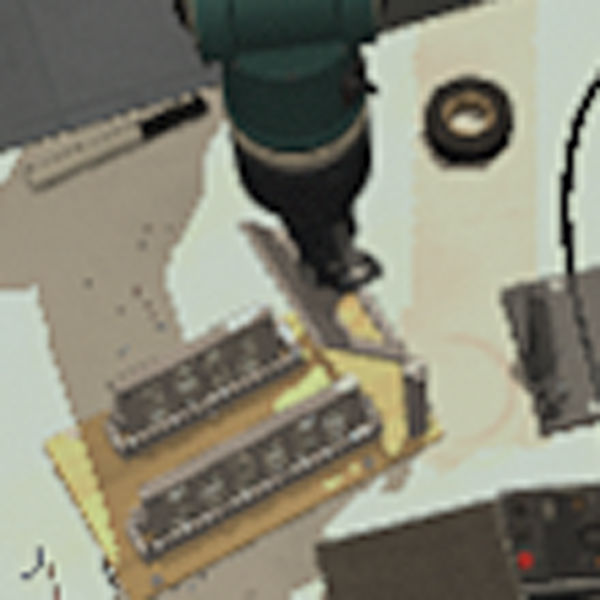

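Flap is swinging over; continue down.

```bash
python3 -m inch '0 0.0022 -0.0117 -0.0087 0;0 0.0019 -0.0098 -0.0109 0;0 0.0014 -0.0075 -0.0127 0;0 0.0005 -0.0028 -0.0068 0;0 0.0004 -0.0021 -0.0071 0;0 0.0003 -0.0014 -0.007 0;0 0 0 -0.003 0;0 0 0 0 0';python3 -m inch '0 0 0 -0.002 0;0 0 0 -0.002 0;0 0 0 0 0'; python3 -m inch '0 0 0 -0.002 0;0 0 0 0 0'
```

```text
t: 24.15
tool_pos: [0.5428, -0.3087, 0.1124]
tool_rot: [-3.141, -0.001, 1.759]
wrist_force: [-0.2, 0.3, 0.0]
width: -0.001
t: 24.45
tool_pos: [0.5431, -0.3089, 0.1089]
tool_rot: [3.141, 0.0, 1.759]
wrist_force: [-0.9, -0.1, -0.1]
width: -0.004
t: 24.65
tool_pos: [0.5433, -0.3091, 0.108]
tool_rot: [3.141, 0.001, 1.759]
wrist_force: [-2.2, 0.9, 7.3]
width: -0.004
```

```bash
python3 -m inch '0 0 0 -0.0015 0;0 0 0 0 0'; python3 -m inch '0 0 0 0.003 0;0 0 0 0.01 0;0 0 0 0.03 0;0 0 0 0.04 0;0 0 0 0.04 0;0 0 0 0.04 0;0 0 0.02 0.04 0;0 -0.01 0.045 0 0;0 -0.01 0.045 0 0;0 -0.01 0.045 0 0;0 0 0 0 0;0 0 0 0 0'
python3 - <<'E'
from h import *
s=manip.observe(); print(s["tool_pos"],s["tool_rot"],inr(s["tool_pos"]))
for n in("side","scene","wrist"):
    im=imaging.snapshot(n); cv2.imwrite(f"pics/{n}18.png",im[:,:,::-1])
crop("pics/side18.png","pics/side18a.png",180,160,290,270)
crop("pics/scene18.png","pics/scene18a.png",240,120,350,230)
E
```

```text
t: 24.85
tool_pos: [0.5433, -0.3091, 0.1079]
tool_rot: [3.141, 0.001, 1.759]
wrist_force: [-5.0, 3.0, 15.2]
width: 0.002
t: 26.05
tool_pos: [0.5131, -0.1532, 0.3092]
tool_rot: [3.141, 0.001, 1.761]
wrist_force: [-0.3, -0.9, 1.1]
width: -0.001
[ 0.51306537 -0.15318073  0.30915634] [3.14087914e+00 1.26346333e-03 1.76111787e+00] [[2.89747893e-04 2.01821207e-01 3.09156337e-01]]
pics/side18a.png scale 5.454545454545454
pics/scene18a.png scale 5.454545454545454
```

View pics/side18a.png

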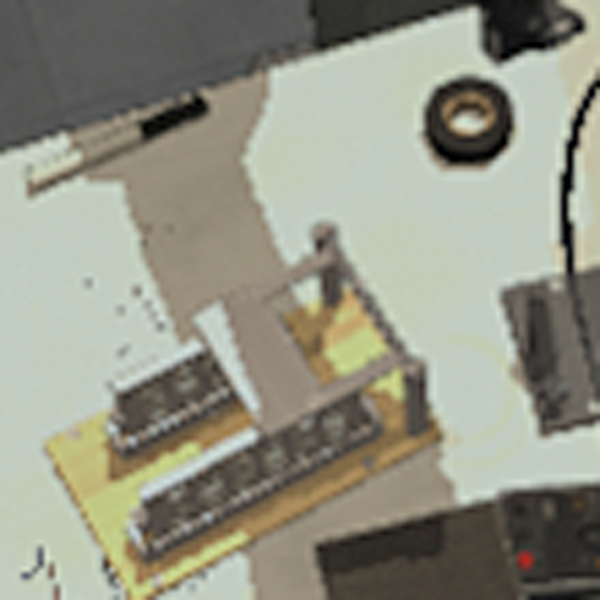

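View pics/scene18a.png

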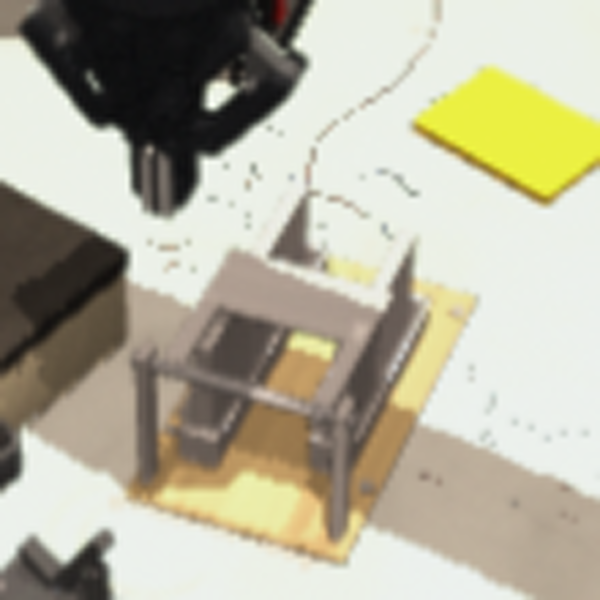

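View pics/wrist18.png

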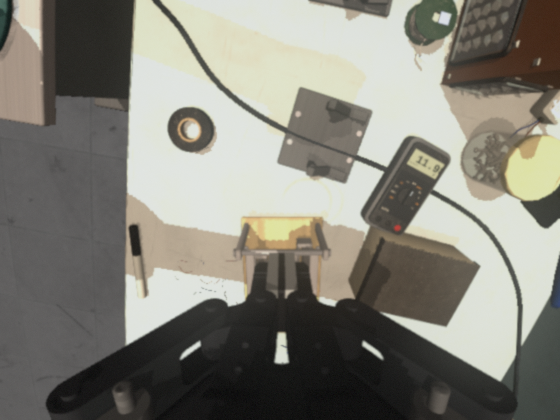

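View pics/scene18.png

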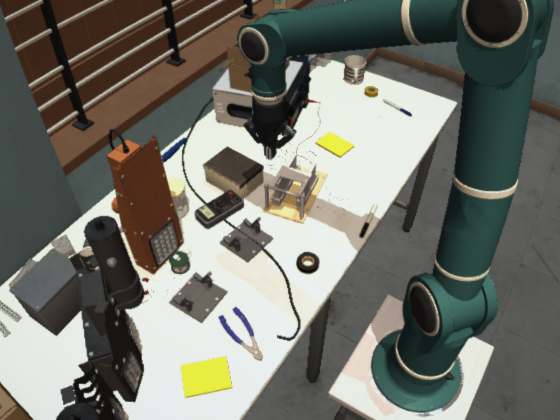

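Run:
```python
from h import *
P=rk([(-.048,.007,.1),(.048,.007,.1),(.048,.053,.1),(-.048,.053,.1)])
overlay("pics/side18.png","pics/ov18.png","side",None,(180,160,290,270),[P])
overlay("pics/scene18.png","pics/ov18b.png","scene",None,(240,120,350,230),[P])
```

```text
pics/ov18.png scale 5.454545454545454
pics/ov18b.png scale 5.454545454545454
```

View pics/ov18.png

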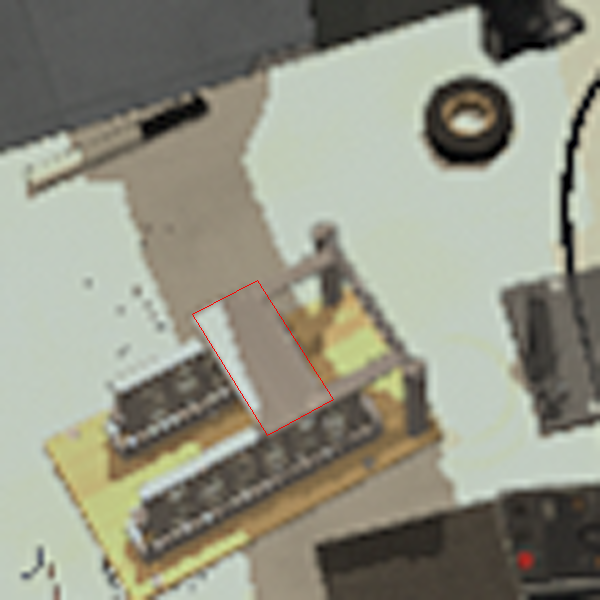

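View pics/ov18b.png

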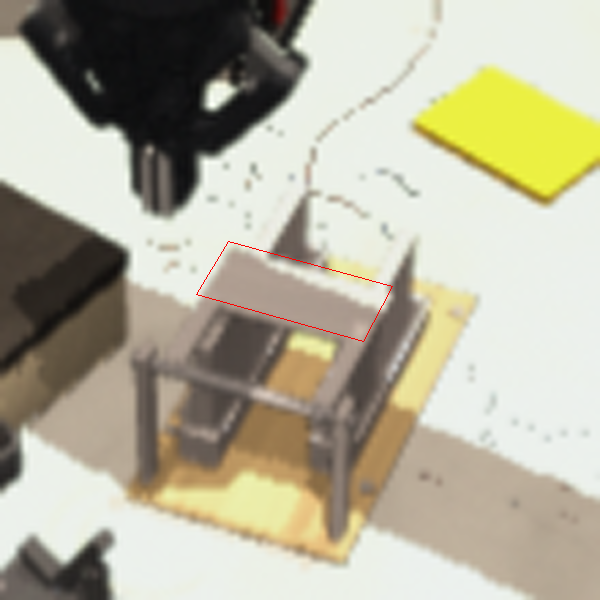

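Flap matches the shut position in both views, within about 1–2 pixels. Bystanders are unmoved and the arm is clear, so I'm handing in.

Run:
```python
from h import *
print(manip.finish_job())
```

```text
the job is handed in; nothing more can be done
None
```

I put the short plate in the front slot and the long plate in the rear slot. I lowered each until I felt the slot floor, then let go. With both standing, I swung the flap over from its outer face and pressed it shut, then backed the arm clear and handed the job in at about 26 s. The hand-in gives no verdict, so what follows is from my own checks.

**What the last checks showed:**
- **Plates:** both stood upright in their slots in the wrist, side and scene pictures. The floor contacts came at the same height, 74 mm at the tool point. I did not re-measure the plates' exact positions after releasing them.
- **Flap:** it met a firm stop at the height expected for shut, and I pressed on it with 15 N. Its panel outline matches the calculated shut position to about 1–2 pixels in the side and scene views.
- **Bystanders and arm:** the roll, snips and spool look to be where they were, judged by eye. The arm was about 20 cm clear, with the gripper empty and closed.

**What disagreed or went differently:**
- The rack's slots sit about 8 mm off the middle of its base, so I located the rack from the slots instead.
- The side camera made the held plates look tilted by 0.06–0.1 rad. The wrist view of the long plate's end face showed no tilt, so I took that as an offset in the side camera.
- The arm's moves cannot tilt the tool, so I could not pinch in the plate's leaning plane as suggested. I gripped each plate with the tool vertical, and it swung upright between the pads as it lifted.

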